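# Set out the sampling kit tray

### The job

Take the forceps, the spatula and the scoop off the sloping draining rack and lay them, without dropping them, into the three places of the kit tray in order of use: forceps next to the tray's carrying handle, spatula in the middle, scoop last, all with their working ends towards the side where the hold-down bar is hinged. Only when all three lie flat in their places, swing the hold-down bar fully down over them. Leave the glass rod on the rack, and the amber bottle and the glass dish beside the rack where they are.

Things in the scene. Friction and masses are not known exactly. Their poses are not given: they have to be found in the camera images.
- rack: Fixed wooden draining rack, 340 mm wide (y), 175 mm high; origin on the bench under its middle, x away from the robot. Its face slopes down, away from the robot, at 25 degrees. Four instruments lie on it, 68 mm apart, pointing down the slope on two cross bars 100 mm apart (open air between for fingers), 14 mm fins between, working ends against an 18 mm ledge. Lift them off square to the slope.
- tray: Fixed grey kit tray, 210 (x) by 235 mm (y), rim 24 mm high, floor 4 mm thick; origin on the bench under its middle, x away from the robot. Steel carrying handle sticks out 39 mm at the +y end. Two black support bars along y, 100 mm apart, tops at 32 mm, 14 mm fins between the three places; open air between the bars for fingers. Hold-down bar hinged along the +x edge.
- place1 (a point): First place, next to the carrying handle: point midway between the two support bars, at the height of their tops (32 mm above the bench). Axes as the tray's; an instrument lies along x.
- place2 (a point): Second (middle) place, likewise.
- place3 (a point): Third place, farthest from the handle, likewise.
- bar (a joint): Hinge of the hold-down bar (U of 10 mm round steel across the tray). 0 = closed, level, underside 55 mm up, clear of instruments lying properly; starts at 1.9 to 2.2 rad, leaning back beyond the +x edge. Stiff: stays where left; 1 to 3 N at the crossbar moves it. Axis along the tray's y, 97 mm from the tray origin towards +x, 60 mm up; 80 mm from axis to crossbar centre.
- bar_mid (a point): Middle of the hold-down bar's crossbar (10 mm round, 212 mm long along the tray's y, smooth polished steel: a finger slides on it). At joint value q it lies, in the tray's frame, at x = 97 - 80 cos q, z = 60 + 80 sin q mm.
- forceps_mid (a point): Steel forceps, 170 mm long, two thin legs bowed apart in the middle (22 mm over both legs here), joined at the handle end, nearly meeting at the tips; 10 mm thick; rigid. Point at the middle, 5 mm above the underside. x towards the working end, y across the width, z out of its upper face. Grip it here, across y.
- forceps_tip (a point): Tip (working end) of the forceps, 85 mm from the middle.
- spatula_mid (a point): Steel spatula, 170 mm long: handle bar 15 mm wide and 8 mm thick, ending in a flat blade 32 mm wide, 58 mm long, 3 mm thick, undersides flush. Point at the middle of its length, on the handle bar, 4 mm above the underside. x towards the working end, y across the width, z out of its upper face. Grip it here, across y.
- spatula_tip (a point): Blade end (working end) of the spatula, 85 mm from the middle.
- scoop_mid (a point): Steel scoop, 170 mm long: handle bar 15 mm wide, 8 mm thick, ending in a trough 66 mm long, 32 wide, 15 high, open at end and top, beginning 19 mm from the middle. Point at mid-length, on the handle bar, 4 mm above the underside. x towards the working end, y across the width, z out of its upper face. Grip it here, across y.
- scoop_tip (a point): Open trough end (working end) of the scoop, 85 mm from the middle.
- rod_mid (a point): Middle of a plain round glass stirring rod, 170 mm long, 10 mm thick, lying in the fourth slot of the rack; it stays there (bystander).
- amber_bottle: amber glass bottle, 48 mm across, 100 mm tall, standing beyond the rack (bystander); origin at its underside.
- dish: shallow round glass dish, 90 mm across, 16 mm tall, beyond the rack (bystander); origin at its underside.
There are look-alikes about, which are no part of the job. Leave any blue or purple look-alike of the part that bears spatula_mid alone.

How it is judged:
On the way:
1. forceps, spatula and scoop all lie released in their own places while the hold-down bar is still open (y of forceps_mid in the frame of place1 between -0.03 and 0.03 m and x of forceps_mid in the frame of place1 between -0.035 and 0.035 m and z of forceps_mid in the frame of place1 between -0.002 and 0.012 m and angle between the x axis of each of forceps_mid, spatula_mid, scoop_mid and the x axis of tray, either way round below 0.3 rad and x of forceps_tip in the frame of place1 above 0.03 m and contact force between the fingers and forceps below 0.05 N and y of spatula_mid in the frame of place2 between -0.03 and 0.03 m and x of spatula_mid in the frame of place2 between -0.035 and 0.035 m and z of spatula_mid in the frame of place2 between -0.002 and 0.012 m and x of spatula_tip in the frame of place2 above 0.03 m and contact force between the fingers and spatula below 0.05 N and y of scoop_mid in the frame of place3 between -0.03 and 0.03 m and x of scoop_mid in the frame of place3 between -0.035 and 0.035 m and z of scoop_mid in the frame of place3 between -0.002 and 0.012 m and x of scoop_tip in the frame of place3 above 0.03 m and contact force between the fingers and scoop below 0.05 N and value of joint bar above 1 rad), for 0.2 s.
At the end, for the whole second after the job is handed in: Forceps, spatula, scoop in places 1, 2, 3: flat on both support bars, middles within 30 mm sideways and 35 mm lengthwise of the place, within 0.3 rad of straight, working ends towards the bar hinge, released and at rest; hold-down bar within 0.15 rad of closed (y of forceps_mid in the frame of place1 between -0.03 and 0.03 m and x of forceps_mid in the frame of place1 between -0.035 and 0.035 m and z of forceps_mid in the frame of place1 between -0.002 and 0.012 m and angle between the x axis of each of forceps_mid, spatula_mid, scoop_mid and the x axis of tray, either way round below 0.3 rad and x of forceps_tip in the frame of place1 above 0.03 m and contact force between the fingers and forceps below 0.05 N and y of spatula_mid in the frame of place2 between -0.03 and 0.03 m and x of spatula_mid in the frame of place2 between -0.035 and 0.035 m and z of spatula_mid in the frame of place2 between -0.002 and 0.012 m and x of spatula_tip in the frame of place2 above 0.03 m and contact force between the fingers and spatula below 0.05 N and y of scoop_mid in the frame of place3 between -0.03 and 0.03 m and x of scoop_mid in the frame of place3 between -0.035 and 0.035 m and z of scoop_mid in the frame of place3 between -0.002 and 0.012 m and x of scoop_tip in the frame of place3 above 0.03 m and contact force between the fingers and scoop below 0.05 N and value of joint bar below 0.15 rad and linear speed of each of forceps, spatula, scoop below 0.03 m/s); the robot touches nothing.
It fails at once if an instrument is dropped or thrown (faster than 0.6 m/s with no finger on it) ((linear speed of forceps above 0.6 m/s and contact force between the fingers and forceps below 0.01 N) or (linear speed of spatula above 0.6 m/s and contact force between the fingers and spatula below 0.01 N) or (linear speed of scoop above 0.6 m/s and contact force between the fingers and scoop below 0.01 N)).
It fails at once if the glass rod is displaced by more than 30 mm (distance of rod_mid from where it was at the start of the episode above 0.03 m).
It fails at once if a bystander on the bench is pushed more than 30 mm or knocked over (distance of any of amber_bottle, dish from where it was at the start of the episode above 0.03 m or angle between any of amber_bottle, dish's own z axis and vertical above 0.5 rad).
It also fails if it takes over 72 s, if anything falls off the work surface, if the arm or the gripper's body presses on something with over 40 N, if the wrist force passes 120 N, or if a joint passes its speed limit or range.

### The arm

A 6-joint arm with a two-finger parallel gripper is mounted at the origin on the work surface. World frame = base frame: x ahead of the robot, y to its left, z up, the work surface at z = 0. Lengths are in m, angles in rad, forces in N, time in s.
With the tool pointing down it reaches from about 0.375 to 0.9 m from the base axis. Payload 3.1 kg.
Tool frame: the origin (TCP) lies midway between the tips of the shut fingers; the grasp point (between the pads) lies grip_point_offset behind it (grip_point_offset is the distance from the TCP to the grasp point, in m); y points along the fingers, z is the direction in which the jaws open and shut, and the axes are right-handed (so a half turn about y gives the same grasp; the last joint's range is limited). The gripper opens to 87 mm and grips with 3 to 60 N. Pads are 19 mm wide; open, the fingers measure 117 mm over their backs; the gripper's body (75 mm by 190 mm) begins 51 mm behind the grasp point.
Start: joints at [1.02, 0.527, 1.433, -0, 1.181, -0.178], TCP at [0.228, 0.582, 0.223] pointing down, gripper open.
Joint ranges: [-3.08, 3.08], [-0.75, 2.2], [0.22, 2.44], [-1.43, 4.57], [0, 2.65], [-2.85, 2.85]. Speed limits (rad/s): [2.79, 2.79, 3.14, 3.14, 3.14, 3.14].

### API

Orientations are given as a unit quaternion [x, y, z, w].
In Python, from rig import * gives the robot as it stands.
- The arm moves only by the tool jog_arm, never from a script. Its argument "increments" is a list that holds one entry, the list of rows, each a list of 7 numbers: the turn, a rotation vector about the world's x, y, z in degrees, then the shift along the world's x, y, z in m, then the closure, from -1 (fully open) to 1 (shut), so that 0 is half open. In form: [[[rx, ry, rz, x, y, z, jaw], ...]]. A call has 1 to 8 rows; each row is the pose to reach, as a shift and turn from the pose measured when the call began; what a row does not reach only later rows make up. A row lasts 1/10 s, in which the tool goes at most 50 mm and 8.59 degrees, less where a joint would pass 70% of its speed; a pose out of reach is approached as far as the arm can. A call with a gripper value outside its range is refused whole. The fingers move at their own pace and stop on an object; "squeeze" is the grip in N (left out, the last holds). Time passes only in rows, so rows that repeat a pose let the fingers close. It gives the time, the measured TCP pose, the force and the opening at its end, in the units of the state.
- get_obs(): the state, without advancing time (a new reading comes with each control period).
- camera(name): name is "side" or "top"; returns the picture (400x640x3 uint8, red, green, blue); there is no depth.
- camera_info(name): a dict with "K" (3x3 intrinsics, pixels), "R" (3x3) and "t" (3): a world point X has camera coordinates R X + t. Camera axes: x right, y down, z forward; pixel columns grow to the right and rows downward; lengths in m; the calibration is good to about 2 mm. A picture is of the moment at which its call begins. camera_info takes no time and is no camera call.
- hand_in(): hands the job in, once; it reports no verdict.
The state is a dict: "time": time; "q": joint angles; "joint_velocities": joint speeds; "joint_torque": joint torques, N m; "position": TCP position; "tool_rot": TCP orientation; "ft_force": force on the tool from outside, world axes, zero at the start; "moment": the same for the moment, N m; "grip_width": finger opening in m.
Only numpy, scipy, OpenCV 4.12 (cv2) and the standard library are available. Lean on these libraries where they do the work, as an engineer would, in place of code of your own. Each camera call takes 0.05 s, during which the arm holds its last target.

## Working session

There is one attempt and no reset: what is moved stays moved. The work goes in short steps, Python scripts to look and compute and a tool call to move; the robot and the scene stay as the last step left them, time stands still between calls to the robot, and variables do not carry over. Pictures are saved under pics/ and viewed, and the job is handed in when it is done.

Besides the shell and the picture viewer there is one more tool, called as name(argument=value, ...) on one line, values as JSON. jog_arm: Moves the arm, as the interface text tells. Its arguments: {"type":"object","properties":{"increments":{"type":"array","items":{"type":"array","items":{"type":"array","items":{"type":"number"}}}},"squeeze":{"type":"number"}},"required":["increments"]}

```bash
ls; mkdir -p pics
python3 - <<'E'
from rig import *
import cv2
print(get_obs())
for n in("side","top"):
    cv2.imwrite(f"pics/{n}0.png",camera(n)[:,:,::-1]); print(n,camera_info(n))
try: print(grip_point_offset)
except Exception as e: print(e)
E
```

```text
pics
{'time': 0.0, 'q': array([ 1.01947985e+00,  5.28478204e-01,  1.43390820e+00,  2.10305932e-06,
        1.18140510e+00, -1.78492637e-01]), 'joint_velocities': array([ 0.00117949,  0.00017322, -0.00130161,  0.00034028, -0.00182945,
       -0.00078264]), 'joint_torque': array([-8.89618491e-05, -4.40038633e+01, -1.76595211e+01,  6.31274306e-02,
        5.81693533e-02, -1.81903984e-04]), 'position': array([0.22722791, 0.58143593, 0.22156238]), 'tool_rot': array([ 0.69558206, -0.13132932,  0.13077318, -0.6941301 ]), 'ft_force': array([-0.95883159,  0.17121644,  0.44534188]), 'moment': array([-0.02334   , -0.00803449, -0.03349361]), 'grip_width': 0.08715268801844286}
side {'K': array([[506.20851407,   0.        , 316.87792036],
       [  0.        , 506.20851407, 201.57435049],
       [  0.        ,   0.        ,   1.        ]]), 'R': array([[ 0.99054836, -0.13712057, -0.00344809],
       [-0.10375265, -0.73258459, -0.67272224],
       [ 0.08971803,  0.66672166, -0.73988709]]), 't': array([-0.45470751,  0.10294461,  1.38210729])}
top {'K': array([[365.54244443,   0.        , 320.3131588 ],
       [  0.        , 365.54244443, 203.19299314],
       [  0.        ,   0.        ,   1.        ]]), 'R': array([[-1.83657315e-02, -9.99823698e-01, -3.90792309e-03],
       [-9.80745276e-01,  1.87750629e-02, -1.94386729e-01],
       [ 1.94425830e-01,  2.62622625e-04, -9.80917187e-01]]), 't': array([0.01324352, 0.47602396, 0.8866091 ])}
0.0187
```

View pics/side0.png

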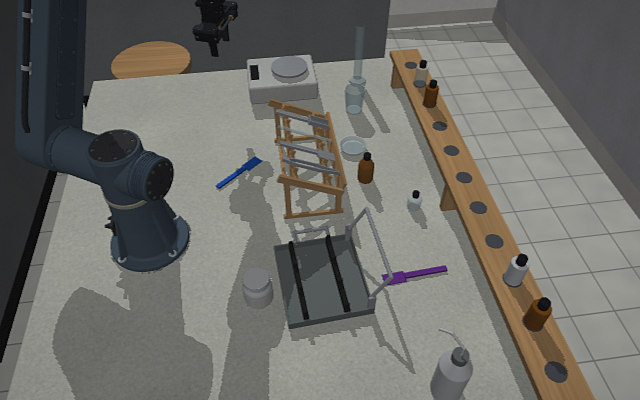

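View pics/top0.png

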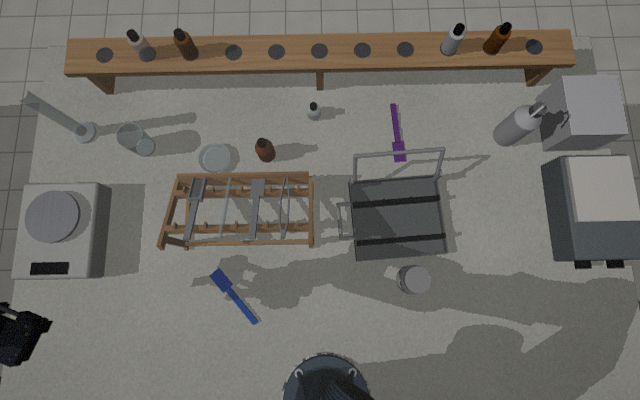

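Run:
```python
import cv2
a=cv2.imread("pics/top0.png");b=cv2.imread("pics/side0.png")
cv2.imwrite("pics/t_rack.png",cv2.resize(a[160:260,150:325],None,fx=4.5,fy=4.5,interpolation=cv2.INTER_CUBIC))
cv2.imwrite("pics/t_tray.png",cv2.resize(a[140:270,330:460],None,fx=4.5,fy=4.5,interpolation=cv2.INTER_CUBIC))
cv2.imwrite("pics/s_rack.png",cv2.resize(b[90:225,255:365],None,fx=4.4,fy=4.4,interpolation=cv2.INTER_CUBIC))
cv2.imwrite("pics/s_tray.png",cv2.resize(b[200:335,260:400],None,fx=4.4,fy=4.4,interpolation=cv2.INTER_CUBIC))
```

```text
(no output)
```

View pics/t_rack.png

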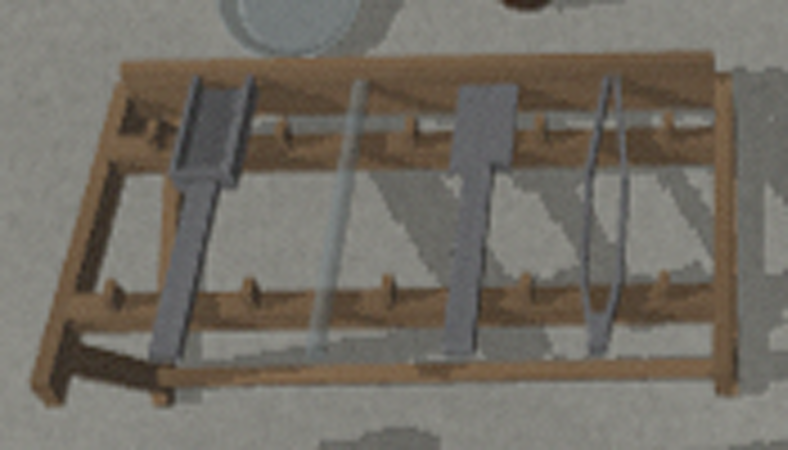

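View pics/t_tray.png

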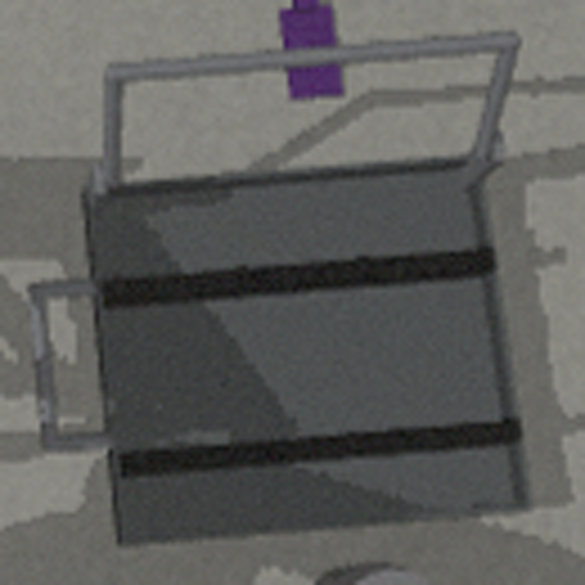

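View pics/s_rack.png

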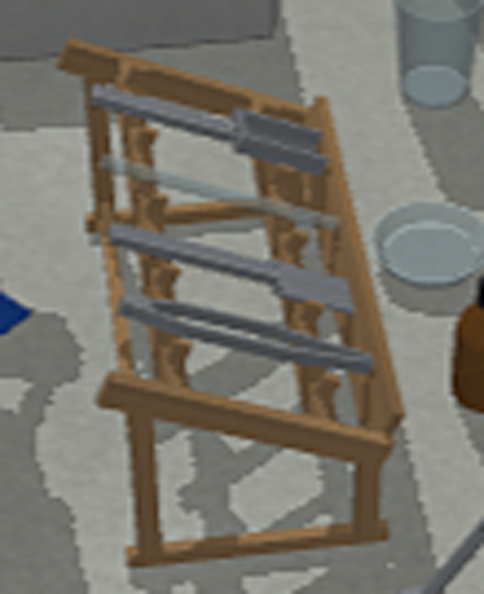

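View pics/s_tray.png

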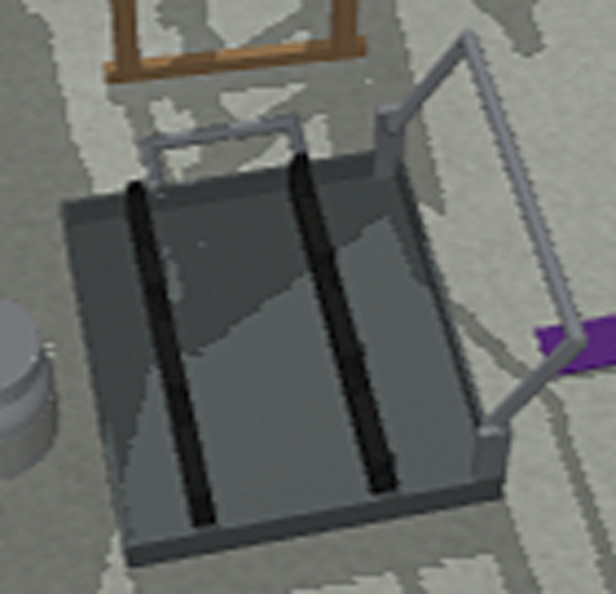

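```bash
cat > h.py <<'E'
from rig import *
import numpy as np, cv2
I={n:camera_info(n) for n in("side","top")}
OFF={'tr':('top',150,160,4.5),'tt':('top',330,140,4.5),'sr':('side',255,90,4.4),'st':('side',260,200,4.4)}
def px(c,U,V):
    n,ox,oy,s=OFF[c]; return n,np.array([(U+.5)/s-.5+ox,(V+.5)/s-.5+oy])
def ray(n,p):
    K,R,t=I[n]["K"],I[n]["R"],I[n]["t"]
    d=R.T@np.linalg.solve(K,[p[0],p[1],1]); return -R.T@t,d/np.linalg.norm(d)
def onz(n,p,z):
    o,d=ray(n,p); return o+d*(z-o[2])/d[2]
def tri(a,b):
    A=[];B=[]
    for n,p in(a,b):
        o,d=ray(n,p);P=np.eye(3)-np.outer(d,d);A.append(P);B.append(P@o)
    X=np.linalg.solve(A[0]+A[1],B[0]+B[1])
    r=[np.linalg.norm(A[i]@X-B[i]) for i in(0,1)]
    return X,r
def proj(n,X):
    K,R,t=I[n]["K"],I[n]["R"],I[n]["t"]; c=K@(R@np.asarray(X)+t); return c[:2]/c[2]
E
python3 - <<'E'
from h import *
np.set_printoptions(precision=4,suppress=True)
D={'forceps':[(614,78),(368,362),(597,352),(127,305)],
'spatula':[(488,88),(351,294),(459,352),(112,233)],
'scoop':[(224,85),(322,148),(167,358),(96,95)],
'rod':[(360,84),(338,220),(315,356),(103,162)]}
for k,v in D.items():
    t,r1=tri(px('tr',*v[0]),px('sr',*v[1])); h,r2=tri(px('tr',*v[2]),px('sr',*v[3]))
    d=t-h;L=np.linalg.norm(d)
    print(k,'tip',t,'end',h,'mid',(t+h)/2,'L',L,'slope',np.degrees(np.arcsin(d[2]/L)),'yaw',np.degrees(np.arctan2(d[1],d[0])),r1,r2)
for nm,c,pts in(('top','tt',[(122,464),(520,432),(105,293),(494,260)]),('side','st',[(204,520),(134,186),(384,488),(297,158)])):
    P=[onz(*px(c,*p),.032) for p in pts]
    for p in P: print(p)
    print(nm,'mean',np.mean(P,0),'yaw', [np.degrees(np.arctan2(*(P[i]-P[i+1])[[0,1]])) for i in(0,2)])
print('corner', onz(*px('tt',120,545),.024),onz(*px('tt',527,508),.024))
print('barends',tri(px('tt',112,72),px('st',467,37)),tri(px('tt',512,40),px('st',575,338)))
E
```

```text
forceps tip [0.5321 0.0866 0.1001] end [0.3795 0.0887 0.1664] mid [0.4558 0.0877 0.1333] L 0.16637642526604013 slope -23.500317102220805 yaw -0.7913678970613471 [np.float64(0.00043581075175865903), np.float64(0.00043581075175865724)] [np.float64(0.0023809201295348185), np.float64(0.0023809201295348723)]
spatula tip [0.531  0.1561 0.0946] end [0.3785 0.1553 0.1673] mid [0.4547 0.1557 0.131 ] L 0.16894519775310798 slope -25.49641432705087 yaw 0.2894261940417422 [np.float64(0.0012032409600313185), np.float64(0.0012032409600314206)] [np.float64(0.0002019076059846836), np.float64(0.00020190760598457174)]
scoop tip [0.5332 0.2974 0.1032] end [0.3793 0.2971 0.1663] mid [0.4562 0.2973 0.1347] L 0.16629796271558484 slope -22.305418917575647 yaw 0.10281585887246311 [np.float64(0.0012800783642885488), np.float64(0.0012800783642887951)] [np.float64(0.0011863573353464514), np.float64(0.0011863573353464976)]
rod tip [0.5332 0.2248 0.0995] end [0.3783 0.2249 0.1677] mid [0.4557 0.2249 0.1336] L 0.16917639195386625 slope -23.764970374877752 yaw -0.06899820310816403 [np.float64(0.0011346472916208563), np.float64(0.0011346472916205336)] [np.float64(0.0007224244052767383), np.float64(0.0007224244052766934)]
[ 0.375  -0.0862  0.032 ]
[ 0.3889 -0.312   0.032 ]
[ 0.4735 -0.0802  0.032 ]
[ 0.4886 -0.3054  0.032 ]
top mean [ 0.4315 -0.1959  0.032 ] yaw [np.float64(-3.510614033568556), np.float64(-3.8376366667228035)]
[ 0.3898 -0.315   0.032 ]
[ 0.3758 -0.0871  0.032 ]
[ 0.4879 -0.3093  0.032 ]
[ 0.4757 -0.0796  0.032 ]
side mean [ 0.4323 -0.1978  0.032 ] yaw [np.float64(176.46879428070673), np.float64(176.94453016545853)]
corner [ 0.3302 -0.0842  0.024 ] [ 0.3466 -0.315   0.024 ]
barends (array([ 0.5742, -0.0796,  0.127 ]), [np.float64(0.00038949618284554743), np.float64(0.00038949618284554196)]) (array([ 0.587 , -0.2923,  0.1295]), [np.float64(0.0004214239552902779), np.float64(0.0004214239552902818)])
```

Run:
```python
from h import *
np.set_printoptions(precision=4,suppress=True)
from scipy.spatial.transform import Rotation as Ro
R=Ro.from_quat(get_obs()["tool_rot"]); print(R.as_matrix())
b=cv2.imread("pics/side0.png");a=cv2.imread("pics/top0.png")
g=lambda im:np.clip(255*(im/255.)**.5*1.4-20,0,255).astype('uint8')
cv2.imwrite("pics/s2.png",cv2.resize(g(b[235:325,280:355]),None,fx=6.4,fy=6.4,interpolation=cv2.INTER_LANCZOS4))
cv2.imwrite("pics/t2.png",cv2.resize(g(a[190:250,345:455]),None,fx=7,fy=7,interpolation=cv2.INTER_LANCZOS4))
```

```text
[[ 0.9313 -0.001   0.3642]
 [-0.3642 -0.0017  0.9313]
 [-0.0003 -1.     -0.0019]]
```

View pics/s2.png

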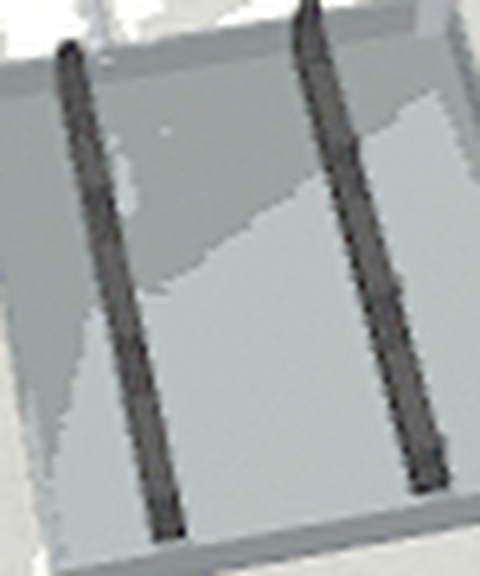

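View pics/t2.png

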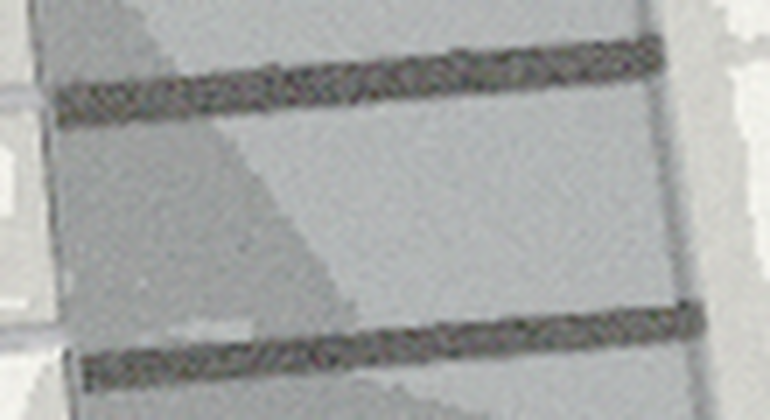

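Run:
```python
from h import *
np.set_printoptions(precision=4,suppress=True)
o=np.array([.432,-.197,0]);a=np.radians(3.5);Rz=np.array([[np.cos(a),-np.sin(a),0],[np.sin(a),np.cos(a),0],[0,0,1]])
for z in(.040,.046):
  for n,s,ox,oy,P in(('top',7,345,190,[(275,68),(460,52)]),('side',6.4,280,235,[(310,5),(354,143),(398,283),(443,440)])):
    for p in P: print(n,z,Rz.T@(onz(n,[(p[0]+.5)/s-.5+ox,(p[1]+.5)/s-.5+oy],z)-o))
for y in(.068,0,-.068): print(o+Rz@[0,y,.032], o+Rz@[0,y*70/68,.032])
```

```text
top 0.04 [0.0548 0.0342 0.04  ]
top 0.04 [ 0.0554 -0.0344  0.04  ]
side 0.04 [0.0518 0.1084 0.04  ]
side 0.04 [0.0541 0.0364 0.04  ]
side 0.04 [ 0.0561 -0.0316  0.04  ]
side 0.04 [ 0.0565 -0.1021  0.04  ]
top 0.046 [0.0537 0.0353 0.046 ]
top 0.046 [ 0.0542 -0.0328  0.046 ]
side 0.046 [0.0507 0.1037 0.046 ]
side 0.046 [0.053  0.0321 0.046 ]
side 0.046 [ 0.0549 -0.0355  0.046 ]
side 0.046 [ 0.0554 -0.1056  0.046 ]
[ 0.4278 -0.1291  0.032 ] [ 0.4277 -0.1271  0.032 ]
[ 0.432 -0.197  0.032] [ 0.432 -0.197  0.032]
[ 0.4362 -0.2649  0.032 ] [ 0.4363 -0.2669  0.032 ]
```

```bash
cat >> h.py <<'E'
from scipy.spatial.transform import Rotation as Ro
np.set_printoptions(precision=4,suppress=True)
def tool(tilt,yaw=0):  # tool y down tilted; tool z = world y turned by yaw
    R0=np.array([[1,0,0],[0,0,1],[0,-1,0]]).astype(float) # cols x,y,z: x=(1,0,0), y=(0,0,-1), z=(0,1,0)
    return Ro.from_euler('z',yaw,degrees=True)*Ro.from_euler('y',tilt,degrees=True)*Ro.from_matrix(R0)
def delta(grasp,tilt,yaw=0,up=0):
    o=get_obs(); T=tool(tilt,yaw); ty=T.as_matrix()[:,1]
    tgt=np.array(grasp)+.0187*ty-up*ty
    rv=(T*Ro.from_quat(o["tool_rot"]).inv()).as_rotvec(degrees=True)
    print('t',round(o['time'],2),'tcp',o['position'],'tgt',tgt,'rv',rv.round(2),'shift',tgt-o['position'],'w',round(o['grip_width'],4),'F',o['ft_force'].round(1))
E
python3 - <<'E'
from h import *
delta([.4555,.297,.132],25,0,.12)
E
```

```text
t 0.1 tcp [0.2273 0.5815 0.2217] tgt [0.4983 0.297  0.2238] rv [ 4.76 24.67 21.  ] shift [ 0.271  -0.2845  0.0021] w 0.0869 F [ 0.3 -0.4 -0.1]
```

jog_arm(increments=[[[0, 0, 8, 0, 0, 0.04, -0.15], [0, 0, 15, 0.02, -0.02, 0.08, -0.15], [1, 5, 21, 0.05, -0.05, 0.09, -0.15], [2, 12, 21, 0.09, -0.08, 0.09, -0.15], [4, 18, 21, 0.13, -0.12, 0.09, -0.15], [4.8, 24.7, 21, 0.16, -0.16, 0.09, -0.15], [4.8, 24.7, 21, 0.2, -0.2, 0.08, -0.15], [4.8, 24.7, 21, 0.23, -0.24, 0.08, -0.15]]], squeeze=20)

```text
time: 0.9
position: [0.4502, 0.3504, 0.3001]
tool_rot: [0.69, -0.155, -0.154, -0.69]
ft_force: [0.0, 0.8, 1.0]
grip_width: 0.0504
```

Run:
```python
from h import *
delta([.4555,.297,.132],25,0,.12); print(get_obs()['q'])
```

```text
t 0.9 tcp [0.4502 0.3504 0.3001] tgt [0.4983 0.297  0.2238] rv [ 0.02 -0.19  0.09] shift [ 0.0481 -0.0534 -0.0763] w 0.0504 F [0.  0.8 1. ]
[ 0.3786  0.5576  1.2325  0.1612  1.761  -1.193 ]
```

jog_arm(increments=[[[0, -0.2, 0, 0.03, -0.035, -0.03, -0.15], [0, -0.2, 0, 0.048, -0.0534, -0.076, -0.15], [0, -0.2, 0, 0.035, -0.0534, -0.104, -0.15], [0, -0.2, 0, 0.0227, -0.0534, -0.1307, -0.15], [0, -0.2, 0, 0.0227, -0.0534, -0.1307, -0.15]]])

```text
time: 1.4
position: [0.4688, 0.2955, 0.1656]
tool_rot: [0.691, -0.158, -0.156, -0.688]
ft_force: [-0.3, -0.1, 0.1]
grip_width: 0.0499
```

Run:
```python
from h import *
delta([.4555,.297,.132],25,0,.0)
a=camera("top");b=camera("side")
A=cv2.resize(a[130:260,140:300,::-1],None,fx=3.1,fy=3.1,interpolation=cv2.INTER_CUBIC)
B=cv2.resize(b[70:200,240:370,::-1],None,fx=3.1,fy=3.1,interpolation=cv2.INTER_CUBIC)
h=min(A.shape[0],B.shape[0]);C=np.hstack([A[:h],B[:h]])[:,:800];cv2.imwrite("pics/h1.png",C)
```

```text
t 1.4 tcp [0.4688 0.2955 0.1656] tgt [0.4476 0.297  0.1151] rv [ 0.22 -0.64  0.11] shift [-0.0212  0.0015 -0.0506] w 0.0499 F [-0.3 -0.1  0.1]
```

View pics/h1.png

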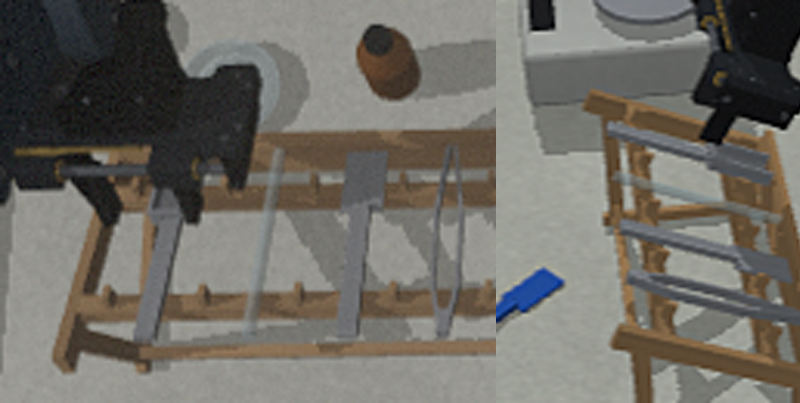

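jog_arm(increments=[[[0.2, -0.6, 0, -0.007, 0.0015, -0.017, -0.15], [0.2, -0.6, 0, -0.014, 0.0015, -0.034, -0.15], [0.2, -0.6, 0, -0.0205, 0.0015, -0.0495, -0.15], [0.2, -0.6, 0, -0.0205, 0.0015, -0.0495, -0.15]]])

```text
time: 1.9
position: [0.4524, 0.2991, 0.1204]
tool_rot: [-0.69, 0.149, 0.15, 0.692]
ft_force: [-0.8, 0.6, -0.3]
grip_width: 0.0499
```

Run:
```python
from h import *
delta([.4555,.297,.132],25,0,.0)
a=camera("top");b=camera("side")
A=cv2.resize(a[130:260,140:300,::-1],None,fx=3.1,fy=3.1,interpolation=cv2.INTER_CUBIC)
B=cv2.resize(b[70:200,240:370,::-1],None,fx=3.1,fy=3.1,interpolation=cv2.INTER_CUBIC)
h=min(A.shape[0],B.shape[0]);C=np.hstack([A[:h],B[:h]])[:,:800];cv2.imwrite("pics/h2.png",C)
```

```text
t 1.9 tcp [0.4524 0.2991 0.1204] tgt [0.4476 0.297  0.1151] rv [-0.16  0.56  0.01] shift [-0.0048 -0.0021 -0.0053] w 0.0499 F [-0.8  0.6 -0.3]
```

View pics/h2.png

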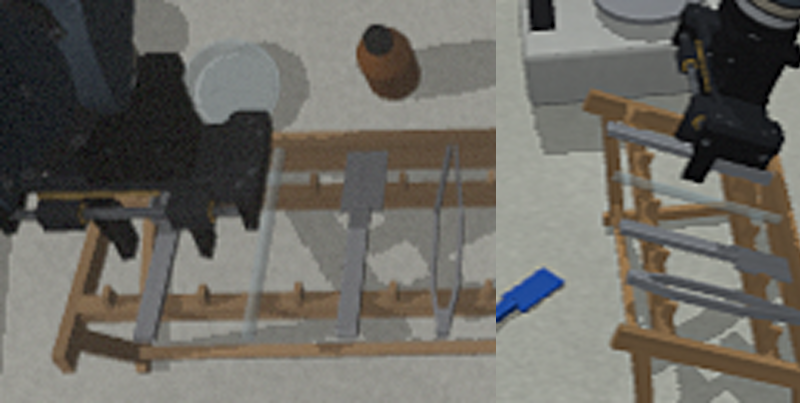

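jog_arm(increments=[[[-0.1, 0.4, 0, -0.0045, -0.0021, -0.005, -0.15], [-0.1, 0.4, 0, -0.0045, -0.0021, -0.005, -0.15], [-0.1, 0.4, 0, -0.0045, -0.0021, -0.005, 1], [-0.1, 0.4, 0, -0.0045, -0.0021, -0.005, 1], [-0.1, 0.4, 0, -0.0045, -0.0021, -0.005, 1], [-0.1, 0.4, 0, -0.0045, -0.0021, -0.005, 1], [-0.1, 0.4, 0, -0.0045, -0.0021, -0.005, 1]]], squeeze=30)

```text
time: 2.7
position: [0.4497, 0.2973, 0.1165]
tool_rot: [-0.69, 0.151, 0.151, 0.692]
ft_force: [0.7, 0.1, 0.2]
grip_width: 0.018
```

Run:
```python
from h import *
delta([.4555,.297,.132],25,0,.0)
```

```text
t 2.7 tcp [0.4497 0.2973 0.1165] tgt [0.4476 0.297  0.1151] rv [-0.13  0.37  0.05] shift [-0.0021 -0.0003 -0.0014] w 0.018 F [0.7 0.1 0.2]
```

jog_arm(increments=[[[0, 0, 0, 0, 0, 0, 1], [0, 0, 0, 0, 0, 0, 1]]])

```text
time: 2.9
position: [0.4497, 0.2973, 0.1165]
tool_rot: [-0.69, 0.151, 0.151, 0.692]
ft_force: [0.9, 0.1, 1.2]
grip_width: 0.0148
```

Gripped at 15 mm, as the scoop's handle should be. Lift square to the slope.

jog_arm(increments=[[[0, 0, 0, 0.004, 0, 0.009, 1], [0, 0, 0, 0.0127, 0, 0.0272, 1], [0, 0, 0, 0.0254, 0, 0.0544, 1], [0, 0, 0, 0.042, 0, 0.0906, 1], [0, 0, 0, 0.042, 0, 0.13, 1], [0, 0, 0, 0.042, 0, 0.16, 1], [0, 0, 0, 0.042, 0, 0.16, 1]]])

```text
time: 3.6
position: [0.4944, 0.298, 0.2815]
tool_rot: [-0.69, 0.147, 0.147, 0.694]
ft_force: [0.1, 0.4, -1.6]
grip_width: 0.0146
```

Run:
```python
from h import *
delta([.436,-.265,.036],0,3.5,.15); print(get_obs()['q'])
a=camera("top");b=camera("side")
A=cv2.resize(a[100:260,140:300,::-1],None,fx=2.5,fy=2.5,interpolation=cv2.INTER_CUBIC)
B=cv2.resize(b[40:200,240:400,::-1],None,fx=2.5,fy=2.5,interpolation=cv2.INTER_CUBIC)
C=np.hstack([A,B]);cv2.imwrite("pics/h3.png",C)
```

```text
t 3.6 tcp [0.4944 0.298  0.2815] tgt [ 0.436  -0.265   0.1673] rv [  0.42 -24.06   3.43] shift [-0.0584 -0.563  -0.1142] w 0.0146 F [ 0.1  0.4 -1.6]
[ 0.2842  0.5837  1.2284  0.1212  1.7317 -1.292 ]
```

View pics/h3.png

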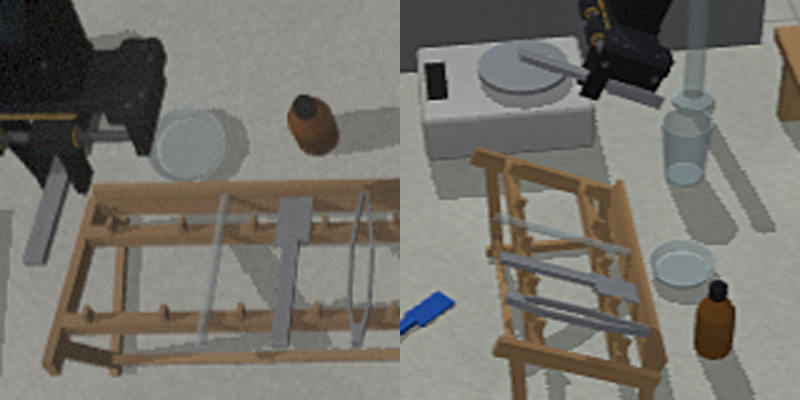

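jog_arm(increments=[[[0, 0, 0, 0, -0.02, 0, 1], [0, 0, 0, -0.005, -0.06, 0, 1], [0, -3, 0, -0.01, -0.1, 0, 1], [0, -6, 1, -0.02, -0.14, 0, 1], [0, -10, 1, -0.025, -0.18, 0, 1], [0, -14, 2, -0.03, -0.22, 0, 1], [0, -18, 2, -0.035, -0.26, 0, 1], [0, -22, 3, -0.04, -0.3, 0, 1]]])

```text
time: 4.5
position: [0.45, -0.0048, 0.2757]
tool_rot: [0.71, 0.002, -0.034, -0.704]
ft_force: [0.9, -1.1, -0.4]
grip_width: 0.0143
```

Run:
```python
from h import *
delta([.436,-.265,.036],0,3.5,.15); print(get_obs()['q'])
```

```text
t 4.5 tcp [ 0.45   -0.0048  0.2757] tgt [ 0.436  -0.265   0.1673] rv [ 0.58 -2.57  0.54] shift [-0.014  -0.2602 -0.1084] w 0.0143 F [ 0.9 -1.1 -0.4]
[-0.2454  0.2397  1.7532 -0.0222  1.1899 -1.8593]
```

jog_arm(increments=[[[0, -2.5, 0.5, -0.002, -0.04, 0, 1], [0.5, -2.5, 0.5, -0.004, -0.08, 0, 1], [0.5, -2.5, 0.5, -0.006, -0.12, 0, 1], [0.5, -2.5, 0.5, -0.008, -0.16, -0.01, 1], [0.5, -2.5, 0.5, -0.01, -0.2, -0.02, 1], [0.5, -2.5, 0.5, -0.014, -0.235, -0.03, 1], [0.5, -2.5, 0.5, -0.014, -0.26, -0.05, 1], [0.5, -2.5, 0.5, -0.014, -0.26, -0.08, 1]]])

```text
time: 5.3
position: [0.4356, -0.2695, 0.1948]
tool_rot: [0.709, 0.02, -0.02, -0.705]
ft_force: [-0.4, -0.0, -0.6]
grip_width: 0.0145
```

Run:
```python
from h import *
delta([.436,-.265,.036],0,3.5,.0); print(get_obs()['q'])
a=camera("top");b=camera("side")
A=cv2.resize(a[120:280,320:480,::-1],None,fx=2.5,fy=2.5,interpolation=cv2.INTER_CUBIC)
B=cv2.resize(b[180:340,250:410,::-1],None,fx=2.5,fy=2.5,interpolation=cv2.INTER_CUBIC)
C=np.hstack([A,B]);cv2.imwrite("pics/h4.png",C)
```

```text
t 5.3 tcp [ 0.4356 -0.2695  0.1948] tgt [ 0.436  -0.265   0.0173] rv [0.29 0.01 0.25] shift [ 0.0004  0.0045 -0.1775] w 0.0145 F [-0.4 -0.  -0.6]
[-0.7704  0.414   1.7447 -0.0042  0.9792 -2.3955]
```

View pics/h4.png

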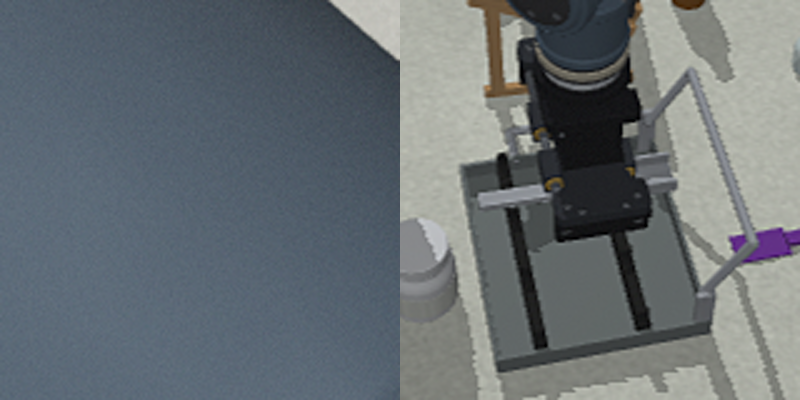

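Run:
```python
from h import *
a=np.radians(3.5)
for dp in(-10,0,10):
  for s in(-.085,.085):
    p=np.radians(dp); X=np.array([.4356,-.2695,.2135+.0021])+s*np.array([np.cos(a)*np.cos(p),np.sin(a)*np.cos(p),-np.sin(p)])
    q=proj("side",X); print(dp,s,((q-[250,180])*2.5+[400,0]).round())
```

```text
-10 -0.085 [486. 209.]
-10 0.085 [678. 157.]
0 -0.085 [484. 199.]
0 0.085 [679. 167.]
10 -0.085 [485. 188.]
10 0.085 [676. 177.]
```

jog_arm(increments=[[[0.3, 0, 0.2, 0, 0.0045, -0.03, 1], [0.3, 0, 0.2, 0, 0.0045, -0.06, 1], [0.3, 0, 0.2, 0, 0.0045, -0.09, 1], [0.3, 0, 0.2, 0, 0.0045, -0.115, 1], [0.3, 0, 0.2, 0, 0.0045, -0.135, 1], [0.3, 0, 0.2, 0, 0.0045, -0.15, 1], [0.3, 0, 0.2, 0, 0.0045, -0.155, 1], [0.3, 0, 0.2, 0, 0.0045, -0.155, 1]]])

```text
time: 6.2
position: [0.4311, -0.2579, 0.0359]
tool_rot: [-0.702, -0.018, 0.026, 0.712]
ft_force: [0.1, 0.2, -0.4]
grip_width: 0.0148
```

Run:
```python
from h import *
delta([.436,-.265,.036],0,3.5,.0)
b=camera("side")
B=cv2.resize(b[200:330,260:400,::-1],None,fx=4,fy=4,interpolation=cv2.INTER_CUBIC)
cv2.imwrite("pics/h5.png",B)
```

```text
t 6.2 tcp [ 0.4311 -0.2579  0.0359] tgt [ 0.436  -0.265   0.0173] rv [-0.79 -0.72 -0.08] shift [ 0.0049 -0.0071 -0.0186] w 0.0148 F [ 0.1  0.2 -0.4]
```

View pics/h5.png

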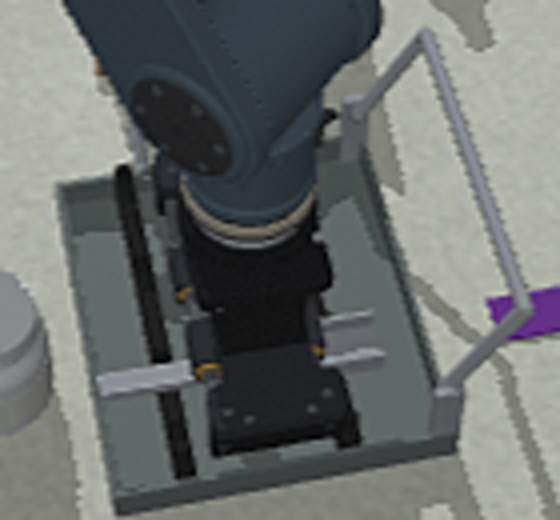

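jog_arm(increments=[[[-0.8, -0.7, 0, 0.005, -0.007, -0.006, 1], [-0.8, -0.7, 0, 0.005, -0.007, -0.011, 1], [-0.8, -0.7, 0, 0.005, -0.007, -0.014, 1], [-0.8, -0.7, 0, 0.005, -0.007, -0.014, 1]]])

```text
time: 6.65
position: [0.4363, -0.2651, 0.0221]
tool_rot: [0.707, 0.022, -0.022, -0.707]
ft_force: [-0.3, -0.4, -0.8]
grip_width: 0.0145
```

Run:
```python
from h import *
delta([.436,-.265,.036],0,3.5,.0)
```

```text
t 6.65 tcp [ 0.4363 -0.2651  0.0221] tgt [ 0.436  -0.265   0.0173] rv [ 0.04  0.01 -0.07] shift [-0.0003  0.0001 -0.0048] w 0.0145 F [-0.3 -0.4 -0.8]
```

jog_arm(increments=[[[0, 0, 0, 0, 0, -0.002, 1], [0, 0, 0, 0, 0, -0.002, 1]]])

```text
time: 6.85
position: [0.4362, -0.265, 0.02]
tool_rot: [0.707, 0.022, -0.022, -0.707]
ft_force: [-0.2, -0.0, -1.7]
grip_width: 0.0145
```

jog_arm(increments=[[[0, 0, 0, 0, 0, -0.0015, 1], [0, 0, 0, 0, 0, -0.0015, 1]]])

```text
time: 7.05
position: [0.4363, -0.2651, 0.0187]
tool_rot: [0.707, 0.022, -0.022, -0.707]
ft_force: [-1.1, -0.4, 0.6]
grip_width: 0.0146
```

jog_arm(increments=[[[0, 0, 0, 0, 0, 0, 0.4], [0, 0, 0, 0, 0, 0, 0.1], [0, 0, 0, 0, 0, 0, -0.1], [0, 0, 0, 0, 0, 0, -0.1], [0, 0, 0, 0, 0, 0.02, -0.1], [0, 0, 0, 0, 0, 0.05, -0.1], [0, 0, 0, 0, 0, 0.1, -0.1], [0, 0, 0, 0, 0, 0.15, -0.1]]])

```text
time: 7.85
position: [0.4356, -0.2645, 0.1695]
tool_rot: [-0.706, -0.021, 0.023, 0.707]
ft_force: [0.2, -1.2, -0.2]
grip_width: 0.0477
```

Run:
```python
from h import *
delta([.4555,.156,.132],25,0,.15)
b=camera("side")
B=cv2.resize(b[200:330,260:400,::-1],None,fx=4,fy=4,interpolation=cv2.INTER_CUBIC)
cv2.imwrite("pics/h6.png",B)
```

```text
t 7.85 tcp [ 0.4356 -0.2645  0.1695] tgt [0.511 0.156 0.251] rv [-0.85 24.89 -3.49] shift [0.0754 0.4205 0.0815] w 0.0477 F [ 0.2 -1.2 -0.2]
```

View pics/h6.png

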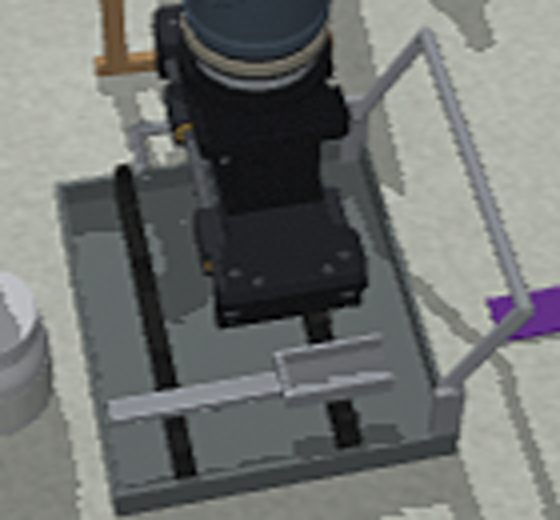

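jog_arm(increments=[[[0, 0, 0, 0.005, 0.03, 0.04, -0.15], [0, 4, 0, 0.01, 0.075, 0.08, -0.15], [0, 8, -1, 0.02, 0.12, 0.11, -0.15], [-0.3, 12, -1.5, 0.03, 0.165, 0.12, -0.15], [-0.4, 15, -2, 0.045, 0.21, 0.12, -0.15], [-0.6, 19, -2.5, 0.055, 0.255, 0.12, -0.15], [-0.8, 23, -3, 0.065, 0.3, 0.12, -0.15], [-0.9, 25, -3.5, 0.075, 0.345, 0.12, -0.15]]])

```text
time: 8.7
position: [0.5148, 0.0771, 0.2968]
tool_rot: [0.695, -0.149, -0.152, -0.686]
ft_force: [0.8, -0.3, -0.2]
grip_width: 0.0501
```

Run:
```python
from h import *
delta([.4550,.156,.1315],25,0,.06)
```

```text
t 8.7 tcp [0.5148 0.0771 0.2968] tgt [0.4725 0.156  0.1689] rv [ 0.69  0.41 -0.34] shift [-0.0423  0.0789 -0.1279] w 0.0501 F [ 0.8 -0.3 -0.2]
```

jog_arm(increments=[[[0.7, 0.4, -0.3, 0, 0.04, -0.01, -0.15], [0.7, 0.4, -0.3, -0.005, 0.0789, -0.04, -0.15], [0.7, 0.4, -0.3, -0.018, 0.0789, -0.075, -0.15], [0.7, 0.4, -0.3, -0.033, 0.0789, -0.107, -0.15], [0.7, 0.4, -0.3, -0.0423, 0.0789, -0.1279, -0.15], [0.7, 0.4, -0.3, -0.0423, 0.0789, -0.1279, -0.15], [0.7, 0.4, -0.3, -0.0423, 0.0789, -0.1279, -0.15]]])

```text
time: 9.4
position: [0.473, 0.156, 0.169]
tool_rot: [-0.69, 0.153, 0.153, 0.69]
ft_force: [0.7, -0.3, 0.3]
grip_width: 0.0501
```

Run:
```python
from h import *
delta([.4550,.156,.1315],25,0,.0)
a=camera("top");b=camera("side")
A=cv2.resize(a[130:260,160:320,::-1],None,fx=3.1,fy=3.1,interpolation=cv2.INTER_CUBIC)
B=cv2.resize(b[70:200,250:370,::-1],None,fx=3.1,fy=3.1,interpolation=cv2.INTER_CUBIC)
h=min(A.shape[0],B.shape[0]);C=np.hstack([A[:h],B[:h]])[:,:800];cv2.imwrite("pics/h7.png",C)
```

```text
t 9.4 tcp [0.473 0.156 0.169] tgt [0.4471 0.156  0.1146] rv [-0.01  0.03 -0.04] shift [-0.0259  0.     -0.0545] w 0.0501 F [ 0.7 -0.3  0.3]
```

View pics/h7.png

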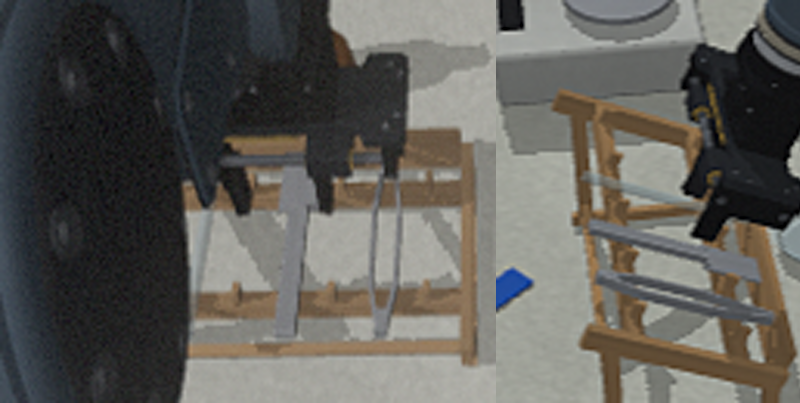

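jog_arm(increments=[[[0, 0, 0, -0.009, 0, -0.0185, -0.15], [0, 0, 0, -0.018, 0, -0.037, -0.15], [0, 0, 0, -0.0259, 0, -0.0535, -0.15], [0, 0, 0, -0.0259, 0, -0.0535, -0.15], [0, 0, 0, -0.0259, 0, -0.0535, -0.15]]])

```text
time: 10.0
position: [0.4499, 0.1559, 0.1174]
tool_rot: [-0.691, 0.151, 0.151, 0.691]
ft_force: [-0.2, 0.3, 0.1]
grip_width: 0.05
```

Run:
```python
from h import *
delta([.4550,.156,.1315],25,0,.0)
```

```text
t 10.0 tcp [0.4499 0.1559 0.1174] tgt [0.4471 0.156  0.1146] rv [-0.04  0.38 -0.01] shift [-0.0028  0.0001 -0.0029] w 0.05 F [-0.2  0.3  0.1]
```

jog_arm(increments=[[[0, 0.4, 0, -0.0028, 0, -0.0025, 0.3], [0, 0.4, 0, -0.0028, 0, -0.0025, 1], [0, 0.4, 0, -0.0028, 0, -0.0025, 1], [0, 0.4, 0, -0.0028, 0, -0.0025, 1], [0, 0.4, 0, -0.0028, 0, -0.0025, 1], [0, 0.4, 0, -0.0028, 0, -0.0025, 1], [0, 0.4, 0, -0.0028, 0, -0.0025, 1], [0, 0.4, 0, -0.0028, 0, -0.0025, 1]]])

```text
time: 10.8
position: [0.4472, 0.1559, 0.1151]
tool_rot: [-0.69, 0.153, 0.153, 0.691]
ft_force: [0.7, -0.2, 1.3]
grip_width: 0.0146
```

jog_arm(increments=[[[0, 0, 0, 0.004, 0, 0.009, 1], [0, 0, 0, 0.0127, 0, 0.0272, 1], [0, 0, 0, 0.0254, 0, 0.0544, 1], [0, 0, 0, 0.042, 0, 0.0906, 1], [0, 0, 0, 0.042, 0, 0.13, 1], [0, 0, 0, 0.042, -0.01, 0.16, 1], [0, 0, 0, 0.042, -0.03, 0.17, 1], [0, 0, 0, 0.042, -0.06, 0.17, 1]]])

```text
time: 11.6
position: [0.4904, 0.0963, 0.2876]
tool_rot: [-0.691, 0.15, 0.152, 0.691]
ft_force: [0.8, -0.6, -1.8]
grip_width: 0.0145
```

Run:
```python
from h import *
delta([.432,-.197,.036],0,3.5,.15)
b=camera("side")
B=cv2.resize(b[40:200,240:400,::-1],None,fx=2.5,fy=2.5,interpolation=cv2.INTER_CUBIC)
cv2.imwrite("pics/h8.png",B)
```

```text
t 11.6 tcp [0.4904 0.0963 0.2876] tgt [ 0.432  -0.197   0.1673] rv [  0.72 -24.68   3.29] shift [-0.0584 -0.2933 -0.1203] w 0.0145 F [ 0.8 -0.6 -1.8]
```

View pics/h8.png

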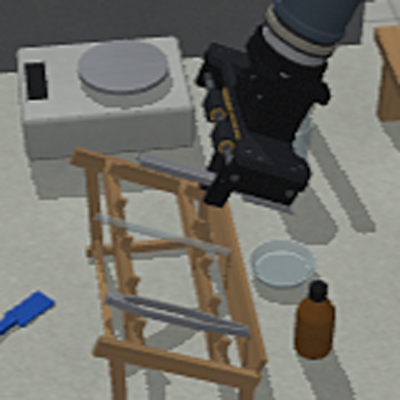

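Spatula is held; the rod and forceps are undisturbed. Carry it to place 2.

jog_arm(increments=[[[0, -2, 0, -0.004, -0.035, 0, 1], [0, -5, 0, -0.01, -0.075, 0, 1], [0.2, -9, 1, -0.02, -0.115, 0, 1], [0.4, -13, 1.5, -0.03, -0.155, 0, 1], [0.5, -17, 2, -0.04, -0.195, 0, 1], [0.6, -21, 3, -0.05, -0.235, 0, 1], [0.7, -24.7, 3.3, -0.055, -0.27, -0.01, 1], [0.7, -24.7, 3.3, -0.0584, -0.293, -0.03, 1]]])

```text
time: 12.45
position: [0.4308, -0.2046, 0.2583]
tool_rot: [0.709, 0.019, -0.018, -0.704]
ft_force: [0.1, 0.2, -0.5]
grip_width: 0.0145
```

jog_arm(increments=[[[0, 0, 0, 0, 0, -0.02, 1], [0, 0, 0, 0, 0, -0.06, 1], [0, 0, 0, 0, 0, -0.09, 1], [0, 0, 0, 0, 0, -0.09, 1]]])

```text
time: 12.85
position: [0.4281, -0.2027, 0.1653]
tool_rot: [0.707, 0.016, -0.02, -0.707]
ft_force: [0.2, 0.2, -0.1]
grip_width: 0.0146
```

Run:
```python
from h import *
delta([.432,-.197,.036],0,3.5,0)
b=camera("side")
B=cv2.resize(b[180:330,250:400,::-1],None,fx=4,fy=4,interpolation=cv2.INTER_CUBIC)
cv2.imwrite("pics/h9.png",B)
```

```text
t 12.85 tcp [ 0.4281 -0.2027  0.1653] tgt [ 0.432  -0.197   0.0173] rv [ 0.06 -0.31  0.52] shift [ 0.0039  0.0057 -0.148 ] w 0.0146 F [ 0.2  0.2 -0.1]
```

View pics/h9.png

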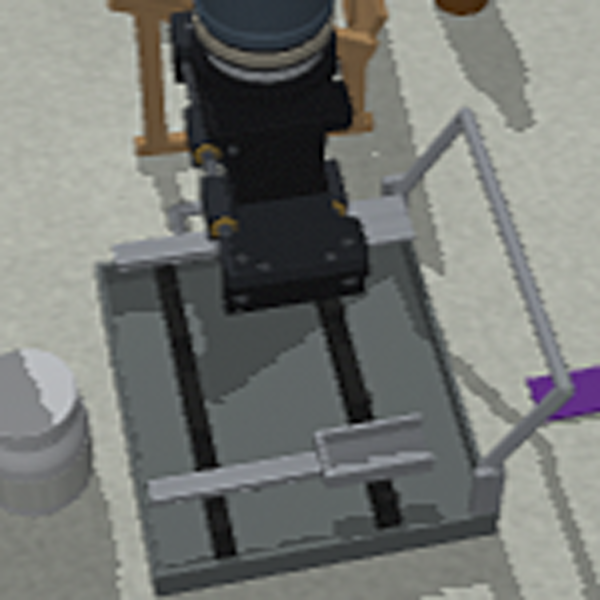

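jog_arm(increments=[[[0, -0.3, 0.5, 0.0039, 0.0057, -0.03, 1], [0, -0.3, 0.5, 0.0039, 0.0057, -0.06, 1], [0, -0.3, 0.5, 0.0039, 0.0057, -0.085, 1], [0, -0.3, 0.5, 0.0039, 0.0057, -0.105, 1], [0, -0.3, 0.5, 0.0039, 0.0057, -0.12, 1], [0, -0.3, 0.5, 0.0039, 0.0057, -0.13, 1], [0, -0.3, 0.5, 0.0039, 0.0057, -0.135, 1], [0, -0.3, 0.5, 0.0039, 0.0057, -0.135, 1]]])

```text
time: 13.7
position: [0.4341, -0.1984, 0.0327]
tool_rot: [0.708, 0.023, -0.02, -0.705]
ft_force: [-0.1, 0.7, 0.1]
grip_width: 0.0145
```

Run:
```python
from h import *
delta([.432,-.197,.036],0,3.5,0)
```

```text
t 13.7 tcp [ 0.4341 -0.1984  0.0327] tgt [ 0.432  -0.197   0.0173] rv [ 0.26  0.25 -0.02] shift [-0.0021  0.0014 -0.0154] w 0.0145 F [-0.1  0.7  0.1]
```

jog_arm(increments=[[[0.2, 0.2, 0, -0.002, 0.0014, -0.006, 1], [0.2, 0.2, 0, -0.002, 0.0014, -0.011, 1], [0.2, 0.2, 0, -0.002, 0.0014, -0.0125, 1], [0.2, 0.2, 0, -0.002, 0.0014, -0.014, 1], [0.2, 0.2, 0, -0.002, 0.0014, -0.014, 1]]])

```text
time: 14.2
position: [0.4321, -0.197, 0.0186]
tool_rot: [0.707, 0.022, -0.021, -0.706]
ft_force: [0.1, -0.5, -0.4]
grip_width: 0.0144
```

jog_arm(increments=[[[0, 0, 0, 0, 0, -0.0015, 1], [0, 0, 0, 0, 0, -0.0015, 1]]])

```text
time: 14.4
position: [0.4321, -0.197, 0.017]
tool_rot: [0.707, 0.022, -0.022, -0.706]
ft_force: [0.5, -0.5, -0.1]
grip_width: 0.0147
```

jog_arm(increments=[[[0, 0, 0, 0, 0, -0.0015, 1], [0, 0, 0, 0, 0, -0.0015, 1]]])

```text
time: 14.6
position: [0.4321, -0.197, 0.0163]
tool_rot: [0.707, 0.022, -0.021, -0.706]
ft_force: [-0.7, 0.7, 7.1]
grip_width: 0.0145
```

Contact (7 N). Release.

jog_arm(increments=[[[0, 0, 0, 0, 0, 0.0005, 0.4], [0, 0, 0, 0, 0, 0.0005, 0.1], [0, 0, 0, 0, 0, 0, -0.1], [0, 0, 0, 0, 0, 0, -0.1], [0, 0, 0, 0, 0, 0.02, -0.1], [0, 0, 0, 0, 0, 0.05, -0.1], [0, 0, 0, 0, 0, 0.1, -0.1], [0, 0, 0, 0, 0, 0.15, -0.1]]])

```text
time: 15.4
position: [0.4313, -0.1965, 0.1671]
tool_rot: [-0.707, -0.021, 0.022, 0.707]
ft_force: [-0.4, -0.7, -0.4]
grip_width: 0.0478
```

Run:
```python
from h import *
delta([.4550,.0877,.132],25,0,0.15)
b=camera("side")
B=cv2.resize(b[180:330,250:400,::-1],None,fx=4,fy=4,interpolation=cv2.INTER_CUBIC)
cv2.imwrite("pics/h10.png",B)
```

```text
t 15.4 tcp [ 0.4313 -0.1965  0.1671] tgt [0.5105 0.0877 0.251 ] rv [-0.79 24.92 -3.45] shift [0.0792 0.2842 0.0839] w 0.0478 F [-0.4 -0.7 -0.4]
```

View pics/h10.png

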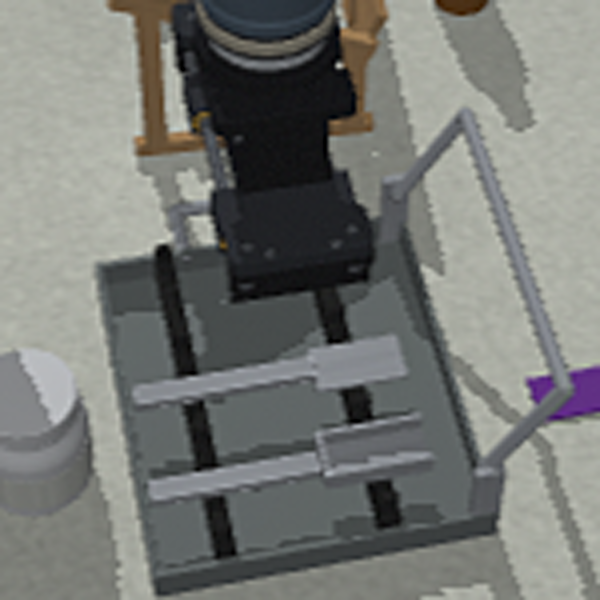

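jog_arm(increments=[[[0, 0, 0, 0.005, 0.02, 0.04, -0.15], [0, 4, 0, 0.015, 0.055, 0.08, -0.15], [0, 8, -1, 0.03, 0.095, 0.11, -0.15], [-0.3, 13, -1.5, 0.045, 0.14, 0.12, -0.15], [-0.4, 18, -2, 0.06, 0.185, 0.12, -0.15], [-0.6, 22, -2.5, 0.07, 0.23, 0.11, -0.15], [-0.8, 25, -3.3, 0.079, 0.265, 0.1, -0.15], [-0.8, 25, -3.5, 0.079, 0.284, 0.084, -0.15]]])

```text
time: 16.25
position: [0.5164, 0.0878, 0.2571]
tool_rot: [0.695, -0.147, -0.151, -0.688]
ft_force: [0.3, -1.2, -0.7]
grip_width: 0.05
```

Run:
```python
from h import *
delta([.4550,.0877,.132],25,0,0.06)
```

```text
t 16.25 tcp [0.5164 0.0878 0.2571] tgt [0.4725 0.0877 0.1694] rv [ 0.5   0.64 -0.42] shift [-0.044  -0.0001 -0.0877] w 0.05 F [ 0.3 -1.2 -0.7]
```

jog_arm(increments=[[[0.5, 0.6, -0.4, -0.014, 0, -0.03, -0.15], [0.5, 0.6, -0.4, -0.029, 0, -0.06, -0.15], [0.5, 0.6, -0.4, -0.044, 0, -0.0877, -0.15], [0.5, 0.6, -0.4, -0.044, 0, -0.0877, -0.15], [0.5, 0.6, -0.4, -0.044, 0, -0.0877, -0.15]]])

```text
time: 16.75
position: [0.4727, 0.0877, 0.1695]
tool_rot: [0.69, -0.153, -0.153, -0.69]
ft_force: [-0.1, -0.1, -0.6]
grip_width: 0.0501
```

Run:
```python
from h import *
delta([.4550,.0877,.132],25,0,0)
a=camera("top");b=camera("side")
A=cv2.resize(a[130:260,160:320,::-1],None,fx=3.1,fy=3.1,interpolation=cv2.INTER_CUBIC)
B=cv2.resize(b[90:220,250:370,::-1],None,fx=3.1,fy=3.1,interpolation=cv2.INTER_CUBIC)
h=min(A.shape[0],B.shape[0]);C=np.hstack([A[:h],B[:h]])[:,:800];cv2.imwrite("pics/h11.png",C)
```

```text
t 16.75 tcp [0.4727 0.0877 0.1695] tgt [0.4471 0.0877 0.1151] rv [ 0.    0.01 -0.02] shift [-0.0256 -0.     -0.0544] w 0.0501 F [-0.1 -0.1 -0.6]
```

View pics/h11.png

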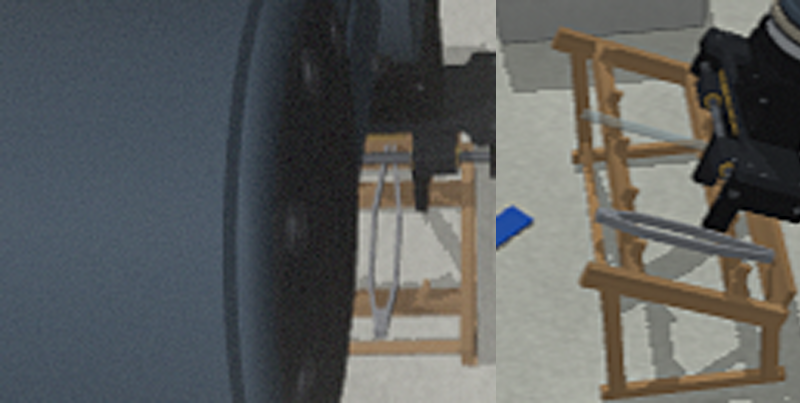

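jog_arm(increments=[[[0, 0, 0, -0.0088, 0, -0.0185, -0.15], [0, 0, 0, -0.0176, 0, -0.037, -0.15], [0, 0, 0, -0.0256, 0, -0.054, -0.15], [0, 0, 0, -0.0256, 0, -0.054, -0.15], [0, 0, 0, -0.0256, 0, -0.054, -0.15]]])

```text
time: 17.35
position: [0.4506, 0.0874, 0.1175]
tool_rot: [0.691, -0.151, -0.15, -0.691]
ft_force: [0.1, 0.3, -0.1]
grip_width: 0.0501
```

Run:
```python
from h import *
delta([.4550,.0877,.132],25,0,0)
```

```text
t 17.35 tcp [0.4506 0.0874 0.1175] tgt [0.4471 0.0877 0.1151] rv [0.02 0.42 0.01] shift [-0.0035  0.0003 -0.0024] w 0.0501 F [ 0.1  0.3 -0.1]
```

jog_arm(increments=[[[0, 0.4, 0, -0.0035, 0, -0.002, 0.3], [0, 0.4, 0, -0.0035, 0, -0.002, 1], [0, 0.4, 0, -0.0035, 0, -0.002, 1], [0, 0.4, 0, -0.0035, 0, -0.002, 1], [0, 0.4, 0, -0.0035, 0, -0.002, 1], [0, 0.4, 0, -0.0035, 0, -0.002, 1], [0, 0.4, 0, -0.0035, 0, -0.002, 1], [0, 0.4, 0, -0.0035, 0, -0.002, 1]]])

```text
time: 18.15
position: [0.4473, 0.0875, 0.1157]
tool_rot: [0.691, -0.153, -0.153, -0.69]
ft_force: [0.6, 0.3, 2.3]
grip_width: 0.0214
```

Gripped at about 22 mm. Lift.

jog_arm(increments=[[[0, 0, 0, 0.004, 0, 0.009, 1], [0, 0, 0, 0.0127, 0, 0.0272, 1], [0, 0, 0, 0.0254, 0, 0.0544, 1], [0, 0, 0, 0.042, 0, 0.0906, 1], [0, 0, 0, 0.042, 0, 0.13, 1], [0, 0, 0, 0.042, -0.01, 0.16, 1], [0, 0, 0, 0.042, -0.03, 0.17, 1], [0, 0, 0, 0.042, -0.06, 0.17, 1]]])

```text
time: 18.95
position: [0.4904, 0.0277, 0.2882]
tool_rot: [0.691, -0.15, -0.152, -0.69]
ft_force: [-0.4, 0.0, -0.9]
grip_width: 0.021
```

Run:
```python
from h import *
delta([.428,-.129,.037],0,3.5,.15)
b=camera("side")
B=cv2.resize(b[60:240,240:400,::-1],None,fx=2.5,fy=2.5,interpolation=cv2.INTER_CUBIC)
cv2.imwrite("pics/h12.png",B)
```

```text
t 18.95 tcp [0.4904 0.0277 0.2882] tgt [ 0.428  -0.129   0.1683] rv [  0.81 -24.64   3.32] shift [-0.0624 -0.1567 -0.1199] w 0.021 F [-0.4  0.  -0.9]
```

View pics/h12.png

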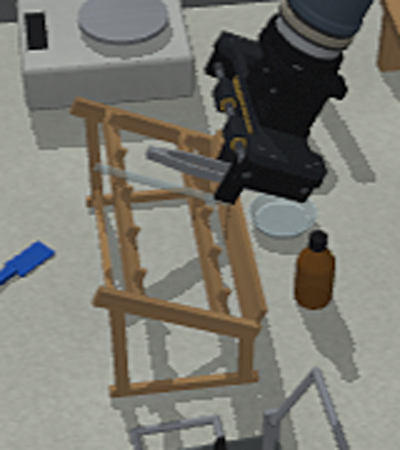

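jog_arm(increments=[[[0, -3, 0, -0.004, -0.03, 0, 1], [0, -8, 0, -0.015, -0.06, 0, 1], [0.3, -13, 1, -0.03, -0.09, 0, 1], [0.5, -18, 2, -0.045, -0.12, 0, 1], [0.7, -22, 3, -0.055, -0.145, 0, 1], [0.8, -24.6, 3.3, -0.0624, -0.1567, -0.02, 1], [0.8, -24.6, 3.3, -0.0624, -0.1567, -0.06, 1], [0.8, -24.6, 3.3, -0.0624, -0.1567, -0.1, 1]]])

```text
time: 19.8
position: [0.4278, -0.1352, 0.1874]
tool_rot: [0.709, 0.019, -0.019, -0.705]
ft_force: [0.5, -0.6, -1.8]
grip_width: 0.0208
```

jog_arm(increments=[[[0, 0, 0, 0, 0, -0.01, 1], [0, 0, 0, 0, 0, -0.02, 1]]])

```text
time: 20.0
position: [0.4271, -0.1349, 0.1664]
tool_rot: [0.708, 0.018, -0.019, -0.705]
ft_force: [0.3, -0.6, -0.2]
grip_width: 0.0212
```

Run:
```python
from h import *
delta([.428,-.129,.037],0,3.5,0)
b=camera("side")
B=cv2.resize(b[180:330,250:400,::-1],None,fx=4,fy=4,interpolation=cv2.INTER_CUBIC)
cv2.imwrite("pics/h13.png",B)
```

```text
t 20.0 tcp [ 0.4271 -0.1349  0.1664] tgt [ 0.428  -0.129   0.0183] rv [ 0.22 -0.08  0.46] shift [ 0.0009  0.0059 -0.1481] w 0.0212 F [ 0.3 -0.6 -0.2]
```

View pics/h13.png

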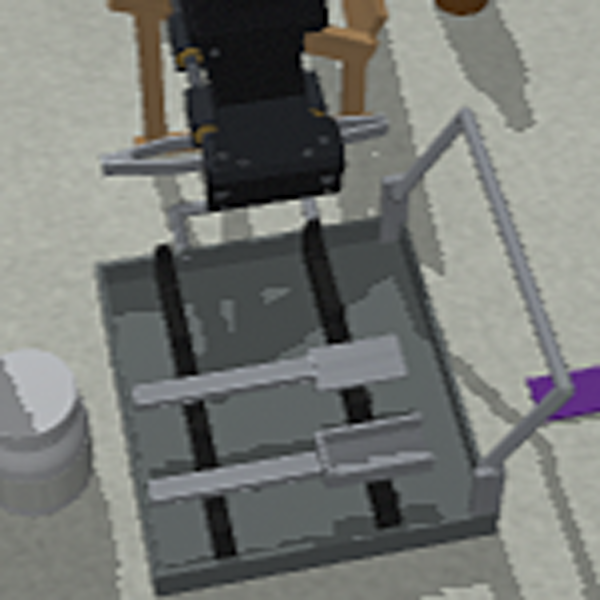

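Run:
```python
from h import *
print(tri(px('tt',38,288),px('st',296,122)),tri(px('tt',47,445),px('st',153,148)))
print(tri(px('tt',98,185),px('st',390,118)))
```

```text
(array([ 0.4802, -0.0422,  0.0201]), [np.float64(0.0007032978648243193), np.float64(0.0007032978648243211)]) (array([ 0.3897, -0.0451,  0.0135]), [np.float64(0.0013594096523645884), np.float64(0.0013594096523646428)])
(array([ 0.5319, -0.0762,  0.0561]), [np.float64(0.0004973827209587859), np.float64(0.0004973827209586747)])
```

jog_arm(increments=[[[0.2, 0, 0.4, 0.001, 0.0059, -0.03, 1], [0.2, 0, 0.4, 0.001, 0.0059, -0.06, 1], [0.2, 0, 0.4, 0.001, 0.0059, -0.085, 1], [0.2, 0, 0.4, 0.001, 0.0059, -0.1, 1], [0.2, 0, 0.4, 0.001, 0.0059, -0.1, 1]]])

```text
time: 20.55
position: [0.4277, -0.1286, 0.0647]
tool_rot: [-0.706, -0.02, 0.023, 0.707]
ft_force: [-0.2, -0.4, -0.4]
grip_width: 0.0211
```

Run:
```python
from h import *
delta([.428,-.129,.037],0,3.5,0)
```

```text
t 20.55 tcp [ 0.4277 -0.1286  0.0647] tgt [ 0.428  -0.129   0.0183] rv [-0.08 -0.26  0.04] shift [ 0.0003 -0.0004 -0.0464] w 0.0211 F [-0.2 -0.4 -0.4]
```

Handle sits low (~20 mm); clear. Continue.

jog_arm(increments=[[[0, -0.2, 0, 0, 0, -0.015, 1], [0, -0.2, 0, 0, 0, -0.028, 1], [0, -0.2, 0, 0, 0, -0.037, 1], [0, -0.2, 0, 0, 0, -0.042, 1], [0, -0.2, 0, 0, 0, -0.045, 1], [0, -0.2, 0, 0, 0, -0.045, 1]]])

```text
time: 21.15
position: [0.4279, -0.1287, 0.0198]
tool_rot: [-0.706, -0.021, 0.022, 0.707]
ft_force: [0.6, 0.5, -0.6]
grip_width: 0.021
```

jog_arm(increments=[[[0, 0, 0, 0, 0, -0.0015, 1], [0, 0, 0, 0, 0, -0.0015, 1]]])

```text
time: 21.35
position: [0.4281, -0.1288, 0.0186]
tool_rot: [-0.706, -0.021, 0.021, 0.707]
ft_force: [0.1, 1.3, -0.0]
grip_width: 0.0215
```

jog_arm(increments=[[[0, 0, 0, 0, 0, -0.0015, 1], [0, 0, 0, 0, 0, -0.0015, 1]]])

```text
time: 21.55
position: [0.4283, -0.1289, 0.0171]
tool_rot: [-0.707, -0.021, 0.021, 0.707]
ft_force: [0.6, 0.2, -1.5]
grip_width: 0.0212
```

jog_arm(increments=[[[0, 0, 0, 0, 0, -0.0012, 1], [0, 0, 0, 0, 0, -0.0012, 1]]])

```text
time: 21.75
position: [0.4283, -0.1289, 0.017]
tool_rot: [-0.707, -0.022, 0.021, 0.707]
ft_force: [-1.4, 1.0, 10.7]
grip_width: 0.0214
```

Contact. Release to about 39 mm and rise.

jog_arm(increments=[[[0, 0, 0, 0, 0, 0.0005, 0.4], [0, 0, 0, 0, 0, 0.0005, 0.1], [0, 0, 0, 0, 0, 0, 0.1], [0, 0, 0, 0, 0, 0, 0.1], [0, 0, 0, 0, 0, 0.02, 0.1], [0, 0, 0, 0, 0, 0.05, 0.1], [0, 0, 0, 0, 0, 0.1, 0.1], [0, 0, 0, 0, 0, 0.15, 0.1]]])

```text
time: 22.55
position: [0.4274, -0.1285, 0.1678]
tool_rot: [-0.706, -0.021, 0.022, 0.707]
ft_force: [1.2, -0.2, -0.4]
grip_width: 0.0393
```

jog_arm(increments=[[[0, 0, 0, 0, 0.03, 0.03, 0.4], [0, 0, 0, 0, 0.07, 0.06, 1], [0, 0, 0, 0, 0.11, 0.09, 1], [0, 0, 0, 0, 0.11, 0.1, 1], [0, 0, 0, 0, 0.11, 0.1, 1]]])

```text
time: 23.05
position: [0.4282, -0.0181, 0.2691]
tool_rot: [-0.707, -0.023, 0.022, 0.707]
ft_force: [0.0, -0.1, -0.5]
grip_width: 0.007
```

Run:
```python
from h import *
delta([.428,-.129,.037],0,3.5,0); print(get_obs()['q'])
b=camera("side");a=camera("top")
B=cv2.resize(b[180:330,250:400,::-1],None,fx=4,fy=4,interpolation=cv2.INTER_CUBIC)
cv2.imwrite("pics/h14.png",B); cv2.imwrite("pics/h14t.png",a[:,:,::-1])
```

```text
t 23.05 tcp [ 0.4282 -0.0181  0.2691] tgt [ 0.428  -0.129   0.0183] rv [-0.    0.12 -0.12] shift [-0.0002 -0.1109 -0.2508] w 0.007 F [ 0.  -0.1 -0.5]
[-0.3047  0.194   1.8382  0.0008  1.1074 -1.939 ]
```

View pics/h14.png

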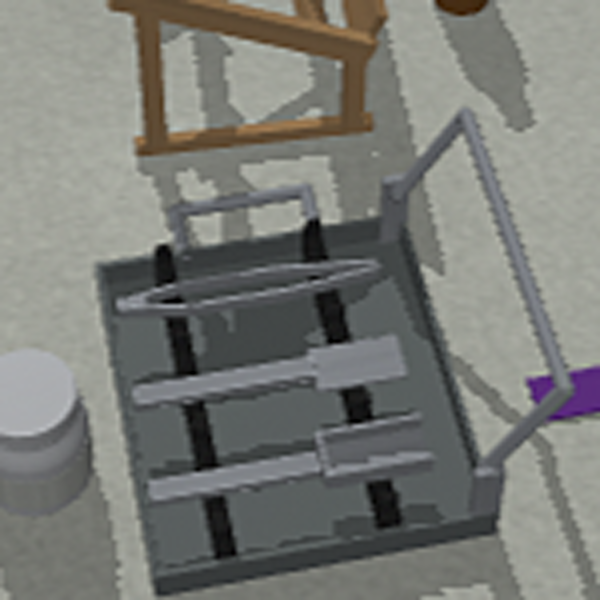

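View pics/h14t.png

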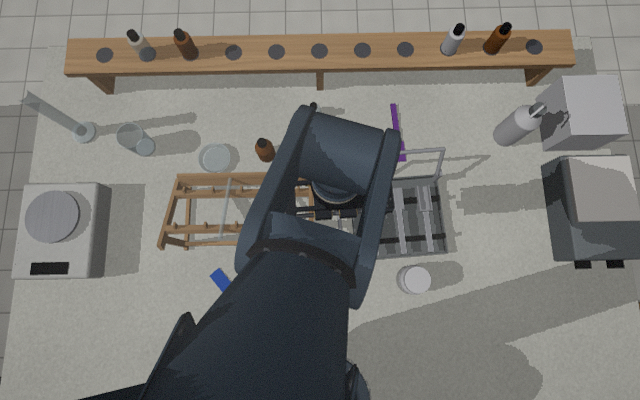

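jog_arm(increments=[[[0, 0, 0, 0.03, -0.03, 0, 1], [0, 0, 0, 0.06, -0.06, 0, 1], [0, 0, 0, 0.095, -0.09, 0, 1], [0, 0, 0, 0.13, -0.12, 0, 1], [0, 0, 0, 0.16, -0.15, 0, 1], [0, 0, 0, 0.18, -0.168, 0, 1], [0, 0, 0, 0.18, -0.168, 0, 1]]])

```text
time: 23.85
position: [0.6084, -0.192, 0.2636]
tool_rot: [-0.706, -0.018, 0.021, 0.707]
ft_force: [-0.5, 0.5, -0.2]
grip_width: 0.0005
```

```bash
cat >> h.py <<'E'
def snap(n,tag,x0,x1,y0,y1,f):
    B=camera(n)[y0:y1,x0:x1,::-1]; cv2.imwrite(f"pics/{tag}.png",cv2.resize(B,None,fx=f,fy=f,interpolation=cv2.INTER_CUBIC))
def trayf(X):
    a=np.radians(3.5);d=np.asarray(X)-[.432,-.197,0]
    return np.array([np.cos(a)*d[0]+np.sin(a)*d[1],-np.sin(a)*d[0]+np.cos(a)*d[1],d[2]])
E
python3 - <<'E'
from h import *
delta([.607,-.186,.1287],0,3.5,0); print(trayf(get_obs()['position']))
snap("side","b1",250,420,160,330,3.5)
E
```

```text
t 23.85 tcp [ 0.6084 -0.192   0.2636] tgt [ 0.607 -0.186  0.11 ] rv [-0.1  -0.26  0.34] shift [-0.0014  0.006  -0.1536] w 0.0005 F [-0.5  0.5 -0.2]
[ 0.1764 -0.0057  0.2636]
```

View pics/b1.png

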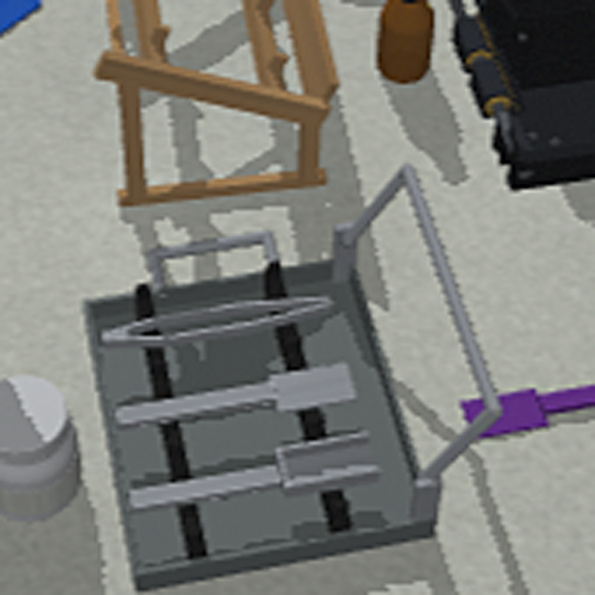

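jog_arm(increments=[[[0, 0, 0, 0.004, 0.006, -0.04, 1], [0, 0, 0, 0.004, 0.006, -0.08, 1], [0, 0, 0, 0.004, 0.006, -0.12, 1], [0, 0, 0, 0.004, 0.006, -0.15, 1], [0, 0, 0, 0.004, 0.006, -0.15, 1]]])

```text
time: 24.4
position: [0.6051, -0.1817, 0.108]
tool_rot: [-0.703, -0.013, 0.026, 0.711]
ft_force: [-0.2, -0.0, -0.1]
grip_width: 0.0006
```

Run:
```python
from h import *
delta([.607,-.186,.1287],0,3.5,0); print(trayf(get_obs()['position']))
snap("side","b2",250,420,160,330,3.5)
```

```text
t 24.4 tcp [ 0.6051 -0.1817  0.108 ] tgt [ 0.607 -0.186  0.11 ] rv [-0.57 -1.12  0.34] shift [ 0.0019 -0.0043  0.002 ] w 0.0006 F [-0.2 -0.  -0.1]
[0.1737 0.0047 0.108 ]
```

View pics/b2.png

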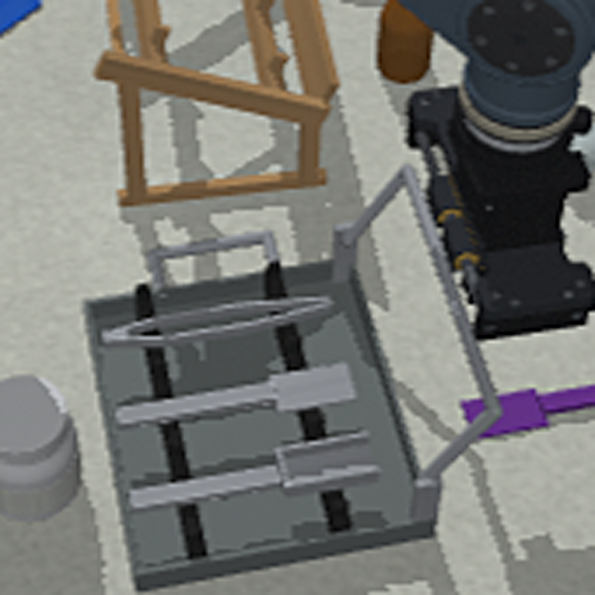

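jog_arm(increments=[[[0, -1, 0, -0.01, -0.003, 0.002, 1], [0, -1, 0, -0.02, -0.004, 0.002, 1], [0, -1, 0, -0.028, -0.005, 0.002, 1], [0, -1, 0, -0.036, -0.006, 0.002, 1], [0, -1, 0, -0.044, -0.006, 0.002, 1], [0, -1, 0, -0.052, -0.007, 0.002, 1], [0, -1, 0, -0.06, -0.007, 0.002, 1]]])

```text
time: 25.15
position: [0.5467, -0.1898, 0.1129]
tool_rot: [-0.704, -0.021, 0.018, 0.709]
ft_force: [1.1, -0.4, -1.1]
grip_width: 0.0007
```

Run:
```python
from h import *
delta([.607,-.186,.1287],0,3.5,0); print(trayf(get_obs()['position']))
snap("side","b3",250,420,160,330,3.5)
```

```text
t 25.15 tcp [ 0.5467 -0.1898  0.1129] tgt [ 0.607 -0.186  0.11 ] rv [-0.41  0.18  0.32] shift [ 0.0603  0.0038 -0.0029] w 0.0007 F [ 1.1 -0.4 -1.1]
[0.1149 0.0001 0.1129]
```

View pics/b3.png

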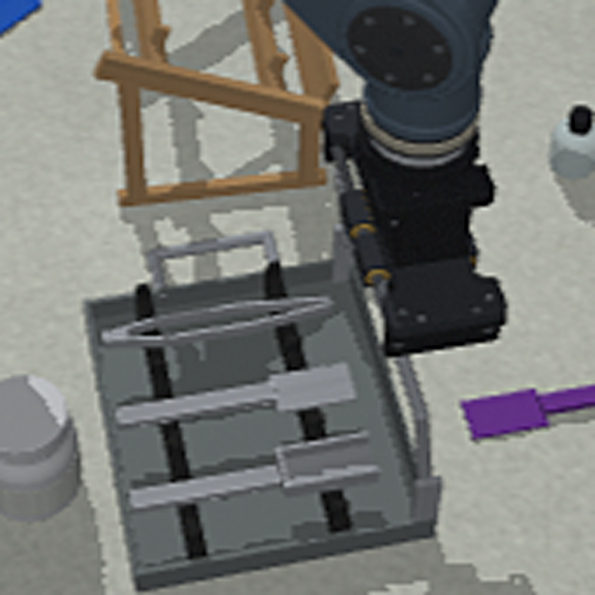

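jog_arm(increments=[[[0, 0, 0, -0.008, -0.0005, 0, 1], [0, 0, 0, -0.016, -0.001, 0, 1], [0, 0, 0, -0.024, -0.0015, 0, 1], [0, 0, 0, -0.032, -0.002, 0, 1], [0, 0, 0, -0.04, -0.0025, 0, 1], [0, 0, 0, -0.048, -0.003, 0, 1], [0, 0, 0, -0.052, -0.003, 0, 1], [0, 0, 0, -0.052, -0.003, 0, 1]]])

```text
time: 26.0
position: [0.4917, -0.1921, 0.1126]
tool_rot: [-0.704, -0.019, 0.02, 0.71]
ft_force: [0.9, -0.3, -0.0]
grip_width: 0.0003
```

Run:
```python
from h import *
delta([.607,-.186,.1287],0,3.5,0); print(trayf(get_obs()['position']))
snap("side","b4",250,420,160,330,3.5)
```

```text
t 26.0 tcp [ 0.4917 -0.1921  0.1126] tgt [ 0.607 -0.186  0.11 ] rv [-0.51 -0.08  0.34] shift [ 0.1153  0.0061 -0.0026] w 0.0003 F [ 0.9 -0.3 -0. ]
[0.0599 0.0012 0.1126]
```

View pics/b4.png

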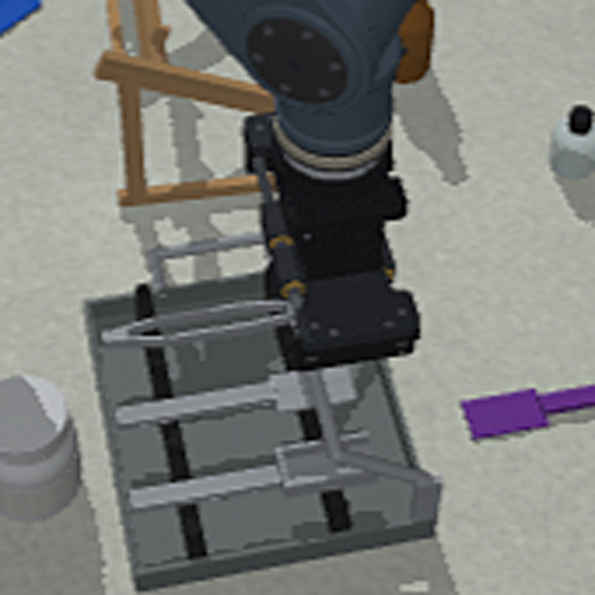

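jog_arm(increments=[[[0, 0, 0, 0.01, 0, 0, 1], [0, 0, 0, 0.01, 0, 0.03, 1], [0, 0, 0, 0.01, 0, 0.05, 1], [0, 0, 0, -0.01, 0, 0.05, 1], [0, 0, 0, -0.022, -0.001, 0.05, 1], [0, 0, 0, -0.022, -0.001, 0.05, 1]]])

```text
time: 26.65
position: [0.4685, -0.1925, 0.1622]
tool_rot: [-0.703, -0.018, 0.02, 0.711]
ft_force: [0.2, 0.6, 0.3]
grip_width: 0.0
```

Run:
```python
from h import *
print(trayf(get_obs()['position']), get_obs()['ft_force'])
snap("side","b5",250,420,160,330,3.5)
```

```text
[0.0367 0.0023 0.1622] [0.1628 0.6172 0.3022]
```

View pics/b5.png

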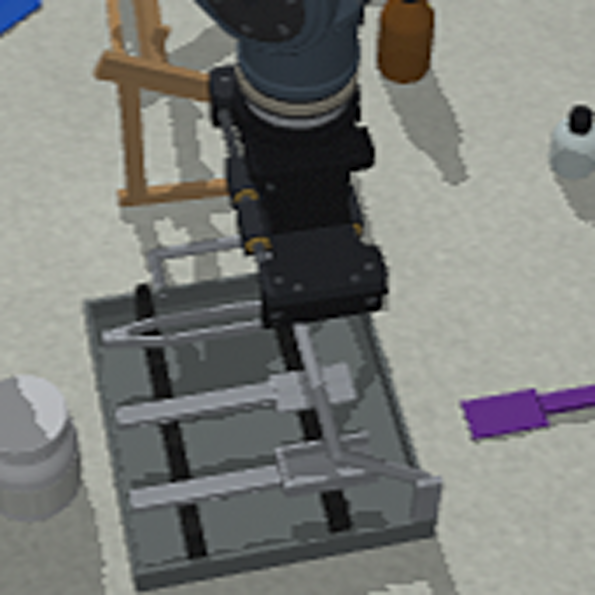

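Run:
```python
from h import *
a=np.radians(3.5)
for q in(.6,.7,.8,.9,1.,1.1):
    x,z=.097-.08*np.cos(q),.06+.08*np.sin(q)
    X=[.432+np.cos(a)*x+np.sin(a)*.103,-.197+np.sin(a)*x-np.cos(a)*.103,z]
    print(q,round(x,4),round(z,4),((proj("side",X)-[250,160])*3.5).round())
```

```text
0.6 0.031 0.1052 [312. 457.]
0.7 0.0358 0.1115 [320. 450.]
0.8 0.0413 0.1174 [328. 444.]
0.9 0.0473 0.1227 [338. 438.]
1.0 0.0538 0.1273 [348. 432.]
1.1 0.0607 0.1313 [359. 427.]
```

jog_arm(increments=[[[0, 0, 0, 0.003, 0, -0.02, 1], [0, 0, 0, 0.003, 0, -0.034, 1], [0, 0, 0, 0, 0, -0.043, 1], [0, 0, 0, -0.004, 0, -0.052, 1], [0, 0, 0, -0.008, -0.0005, -0.06, 1], [0, 0, 0, -0.011, -0.0005, -0.068, 1], [0, 0, 0, -0.014, -0.0005, -0.075, 1], [0, 0, 0, -0.016, -0.001, -0.081, 1]]])

```text
time: 27.5
position: [0.4534, -0.194, 0.0808]
tool_rot: [-0.703, -0.019, 0.02, 0.71]
ft_force: [0.3, 1.1, 1.0]
grip_width: 0.0006
```

Run:
```python
from h import *
print(trayf(get_obs()['position']), get_obs()['ft_force'])
snap("side","b6",250,420,160,330,3.5)
```

```text
[0.0216 0.0017 0.0808] [0.2889 1.1005 0.9662]
```

View pics/b6.png

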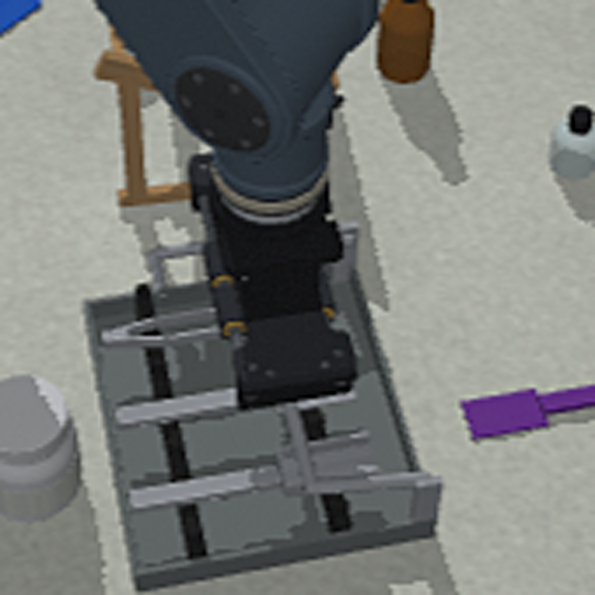

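The bar is following. Press on to closed.

jog_arm(increments=[[[0, 0, 0, -0.001, 0, -0.005, 1], [0, 0, 0, -0.002, 0, -0.009, 1], [0, 0, 0, -0.002, 0, -0.012, 1], [0, 0, 0, -0.002, 0, -0.014, 1], [0, 0, 0, -0.002, 0, -0.0155, 1], [0, 0, 0, -0.002, 0, -0.0155, 1]]])

```text
time: 28.15
position: [0.4507, -0.1937, 0.0651]
tool_rot: [-0.703, -0.018, 0.02, 0.711]
ft_force: [-1.5, 1.0, 4.2]
grip_width: 0.0006
```

Run:
```python
from h import *
print(trayf(get_obs()['position']), get_obs()['ft_force'])
```

```text
[0.0189 0.0022 0.0651] [-1.4525  1.0107  4.1829]
```

jog_arm(increments=[[[0, 0, 0, 0, 0, -0.001, 1], [0, 0, 0, 0, 0, -0.001, 1]]])

```text
time: 28.35
position: [0.4507, -0.1937, 0.065]
tool_rot: [-0.703, -0.018, 0.02, 0.71]
ft_force: [-0.9, 1.0, 8.3]
grip_width: 0.0005
```

jog_arm(increments=[[[0, 0, 0, 0, 0, 0.02, 1], [0, 0, 0, 0, 0, 0.05, 1], [0, 0, 0, 0, 0, 0.1, 1], [0, 0, 0, 0, 0.03, 0.14, 1], [0, 0, 0, 0, 0.07, 0.18, 1], [0, 0, 0, 0, 0.11, 0.2, 1], [0, 0, 0, 0, 0.15, 0.2, 1], [0, 0, 0, 0, 0.15, 0.2, 1]]])

```text
time: 29.15
position: [0.4497, -0.0394, 0.2659]
tool_rot: [-0.703, -0.021, 0.022, 0.711]
ft_force: [-0.4, 0.6, 0.7]
grip_width: 0.0004
```

Run:
```python
from h import *
print(get_obs()['position'], get_obs()['ft_force'])
snap("side","b7",250,420,80,330,2.4);snap("side","b8",260,400,200,335,5)
```

```text
[ 0.4497 -0.0394  0.2659] [-0.4051  0.5694  0.7383]
```

View pics/b7.png

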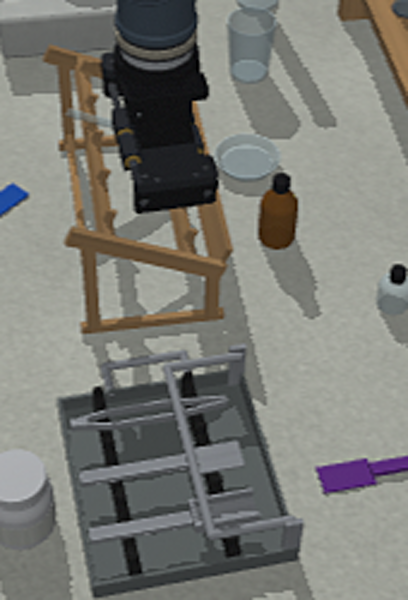

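```bash
python3 -c "
import cv2;a=cv2.imread('pics/b8.png');cv2.imwrite('pics/b9.png',a[:600])"
```

```text
(no output)
```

View pics/b9.png

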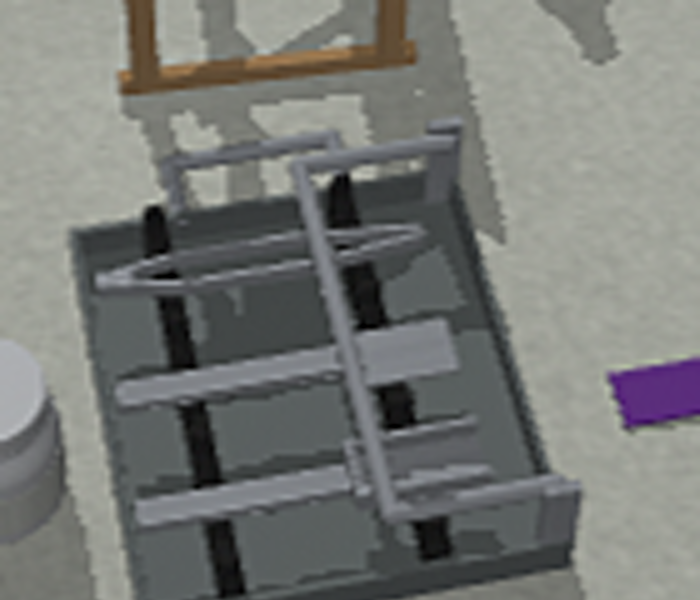

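Run:
```python
from h import *
a=np.radians(3.5)
P=lambda X:((proj("side",X)-[260,200])*5).round()
W=lambda x,y,z:[.432+np.cos(a)*x-np.sin(a)*y,-.197+np.sin(a)*x+np.cos(a)*y,z]
for q in(0,.15,.3): print(q,P(W(.097-.08*np.cos(q),-.101,.06+.08*np.sin(q))),P(W(.097-.08*np.cos(q),.101,.06+.08*np.sin(q))))
for n,h,t in(('forceps',(98,280),(422,231)),('spatula',(122,394),(455,345)),('scoop',(140,512),(482,448))):
    f=lambda p,z:trayf(onz("side",[p[0]/5+260,p[1]/5+200],z))
    H,T=f(h,.038),f(t,.042 if n=='scoop' else .037); print(n,H,T,(H+T)/2,np.linalg.norm(T-H))
```

```text
0 [363. 507.] [278. 174.]
0.15 [365. 493.] [280. 159.]
0.3 [371. 478.] [285. 144.]
forceps [-0.0836  0.0689  0.038 ] [0.0865 0.067  0.037 ] [0.0014 0.0679 0.0375] 0.1700606729063661
spatula [-0.0823 -0.0021  0.038 ] [ 0.086  -0.0059  0.037 ] [ 0.0019 -0.004   0.0375] 0.16832212089923057
scoop [-0.0842 -0.0697  0.038 ] [ 0.0832 -0.0701  0.042 ] [-0.0005 -0.0699  0.04  ] 0.16747154782458623
```

Run:
```python
from h import *
a=np.radians(3.5)
P=lambda X:((proj("side",X)-[260,200])*5).round()
W=lambda x,y,z:[.443+np.cos(a)*x-np.sin(a)*y,-.197+np.sin(a)*x+np.cos(a)*y,z]
for q in(0,.1,.2,.3): print(q,P(W(.097-.08*np.cos(q),-.101,.06+.08*np.sin(q))),P(W(.097-.08*np.cos(q),.101,.06+.08*np.sin(q))))
print([P(W(.097,y,.06)) for y in(-.101,.101)], [P(W(x,-.1175,.024)) for x in(-.105,.105)],[P(W(x,.1175,.024)) for x in(-.105,.105)])
```

```text
0 [386. 504.] [299. 172.]
0.1 [387. 495.] [300. 162.]
0.2 [390. 485.] [302. 152.]
0.3 [395. 476.] [306. 142.]
[array([552., 474.]), array([449., 148.])] [array([137., 620.]), array([572., 541.])] [array([ 66., 227.]), array([453., 165.])]
```

```bash
python3 -c "
from rig import *
print(hand_in(),get_obs()['time'])"
```

```text
the job is handed in; nothing more can be done
the job is handed in; nothing more can be done
```

I laid the scoop, spatula and forceps in places 3, 2 and 1, with their working ends towards the hinge. Then I swung the hold-down bar shut with closed fingers and handed the job in at about 29 s. `hand_in` gives no verdict, so what follows is only what I measured.

- **Instruments:** In the last side picture each middle is within about 4 mm of its place and nearly straight. All three rest on both support bars, released, and the gripper is clear of the tray.
- **Hold-down bar:** It came to a stop with the fingertip at 65 mm, which is the height of the closed crossbar's top, and the force rose without further movement. Its corners in the picture match a joint value of about 0.
- **Bystanders:** The dish and bottle look undisturbed, and the rod is still on the rack, partly hidden by the arm in the last view. I judged these by eye and did not measure them.

One measurement disagreed at first. The bar's corners lay about 12 mm off the position I predicted, because I had taken the middle of the support bars as the tray origin, and the true origin is about 11 mm further towards +x. With that corrected, the bar and the tray corners agreed to within a few millimetres. If the places are counted from the tray origin instead, the instruments are still well within the 35 mm lengthwise limit.

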